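# Book from the book press to the finishing press

## Robot

A 7-joint arm with a two-finger parallel gripper is mounted at the origin on the work surface. World frame = base frame: x ahead of the robot, y to its left, z up, the work surface at z = 0. Lengths are in m, angles in rad, forces in N, time in s.
With the tool pointing down it reaches from about 0.425 to 0.925 m from the base axis. Payload 6.8 kg.
Tool frame: the origin (TCP) lies at the very end of the fingers, on their centre line; the grasp point (between the pads) lies 19 mm behind it; z points along the fingers, y is the line along which they close (so a half turn about z gives the same grasp; the last joint's range is limited). The gripper opens to 85 mm and grips with 20 to 120 N. Pads are 22 mm wide; open, the fingers measure 114 mm over their backs; the gripper's body (76 mm by 85 mm) begins 54 mm behind the grasp point. The pads swing forward as they close: fully open they stand 13 mm farther back than shut.
Start: joints at [-1.374, 0.477, 0.022, 1.555, -0.011, 1.109, -0.083], TCP at [0.203, 0.644, 0.206] pointing down, gripper open.
Joint ranges: [-2.96, 2.96], [-0.34, 2.1], [-1.41, 1.46], [0.24, 2.44], [-1.37, 4.51], [0.17, 1.92], [-2.96, 2.96]. Speed limits (rad/s): [2.39, 2.39, 3.14, 3.14, 3.14, 3.14, 3.14].

## Interface

Orientations are given as a unit quaternion [w, x, y, z].
In Python, from station import get_obs, read_camera, hand_in gives the robot as it stands.
- The arm moves only by the tool arm_command, never from a script. Its argument "commands" is one flat list of numbers, 7 for each row, row after row: the shift along the tool's x, y, z in m, then the turn, a rotation vector about the tool's x, y, z in degrees, then the opening, from 0 (shut) to 1 (fully open). In form: [tx, ty, tz, rx, ry, rz, fingers, tx, ty, tz, rx, ry, rz, fingers, ...]. A call has 1 to 8 rows; each row is the pose to reach, as a shift and turn from the pose commanded when the call began, along the tool's axes at that moment; what a row does not reach only later rows make up. A row lasts 1/10 s, in which the tool goes at most 50 mm and 8.59 degrees, less where a joint would pass 70% of its speed; a pose out of reach is approached as far as the arm can. A call with a gripper value outside its range is refused whole. The fingers move at their own pace and stop on an object; "force" is the grip in N (left out, the last holds). Time passes only in rows, so rows that repeat a pose let the fingers close. It gives the time, the measured TCP pose, the force, the opening and the grip force at its end, in the units of the state.
- get_obs(): the state, without advancing time (a new reading comes with each control period).
- read_camera(name): name is "side" or "top"; returns a dict with "img" (384x512x3 uint8, red, green, blue), "camera_matrix" (3x3 intrinsics, pixels), "k1" (the pictures are not rectified: a ray, as slopes to the right and down, at radius r is drawn at 1 + k1 r^2 times it, then the intrinsics apply), "pose" (4x4, takes a point from camera to world coordinates). Camera axes: x right, y down, z forward; pixel columns grow to the right and rows downward; lengths in m; the calibration is good to about 2 mm. A picture is of the moment at which its call begins. There is no depth.
- hand_in(): hands the job in; it is judged then, once.
The state is a dict: "t": time; "q": joint angles; "joint_vel": joint speeds; "joint_torque": joint torques, N m; "eef_pos": TCP position; "tool_rot": TCP orientation; "contact_force": force on the tool from outside, world axes, zero at the start; "torque": the same for the moment, N m; "gripper_width": opening from 0.0 (shut) to 1.0 (fully open); "grasp_force": force on a finger pad.
Only numpy, scipy, OpenCV 4.12 (cv2) and the standard library are available. Lean on these libraries where they do the work, as an engineer would, in place of code of your own. Each camera call takes 0.05 s, during which the arm holds its last target. There are 200 camera calls.

## Task

Draw the small book flat out from under the platen of the book press onto the open front of its base by pressing down on the strip of cover that sticks out and pulling it towards you. Then stand it spine up in the finishing press, fore-edge fully down on that press's base and about midway between the screws, and slide the loose front cheek up until the book is held snugly upright. The sloping rest is there for when you need to change your grip on the book; leave everything else on the bench where it is.

Things in the scene. Friction and masses are not known exactly. Their poses are not given: they have to be found in the camera images.
- book: closed rigid pocket book, brown leather spine, dark marbled sides: 64 mm (x, spine to fore-edge) x 104 (y, along the spine) x 18 thick (z), about 120 g. Origin: centre of the underside; spine on its -x side. Starts flat on the book press's base, spine to the robot, a strip 30 to 45 mm wide sticking out from under the platen (17 mm clear above it). A finger pressing on it with about 8 to 10 N drags it along
- book_spine (a point): middle of the book's spine face (book frame -32, 0, 9 mm); axes as the book's
- book_mid (a point): centre of the book's volume (book frame 0, 0, 9 mm); axes as the book's
- book_press: fixed bench press: smooth waxed base 325 (x) x 260 (y) x 22 mm, origin under its centre. Dark platen 180 x 210 mm over the back part, x -37.5 to +142.5, underside 57 mm and top 77 mm above the bench (boss to 107); the 125 mm of base before it is open. Green uprights at x 52, y +-118; crossbeam at x 32 to 72, height 215 to 245; ball-ended bar 265 mm long along y at x 52, height 292 (top 309)
- platen_edge (a point): middle of the platen's lower front edge (book_press frame -37.5, 0, 57 mm); axes as the book press's
- finishing_press: fixed: base x -180 to 0, 260 mm along y, 20 thick, origin at the middle of its rear edge, underside. Two beech cheeks on it, 260 long (y), 50 wide, tops 58 mm above the bench, outer top edges bevelled to 44. The rear one (x -60 to -10) is fixed, the front one loose. Two wooden screws, 22 mm thick, cross the gap at y +-106, height 38; their 36 mm handles reach x -227. They need no turning
- press_gap (a point): foot of the fixed cheek's inner face, midway between the screws, on top of the press's base (finishing_press frame -60, 0, 20 mm); axes as that press's. The gap and the loose cheek lie to -x of it; a book on its fore-edge here shows 26 mm above the cheeks
- loose_cheek (a joint): travel (m) of the loose front cheek along finishing_press +x towards the fixed one; the gap is 34 mm minus this. Starts at 0 to 6 mm; reads 16 mm when up against the book. Slides with about 5 N of friction (more when pushed fast) and stays where left
- cheek_face (a point): middle of the loose cheek's upright outer face (robot side), 32 mm above the bench; the face runs from 20 to 44 mm height and 85 mm either side to the screw handles. Push it along finishing_press +x
- book_rest: fixed wooden rest: base 130 (x) x 115 (y) x 12 mm, origin at underside, base y -62 to +53. Its board, 124 mm along x and 8 thick, faces +y and up at 45 degrees and rises 36 mm along the slope from its foot; the book's upper 28 mm overhang its top edge, open behind. Two brass lugs, 12 mm wide at x +-44, stand 14 mm out at the foot to hold the book's lower edge; open between
- rest_foot (a point): middle of the lower edge of the slope's surface, level with the lugs' upper sides (book_rest frame 0, 26, 40 mm); axes as the rest's. Up the slope is (0, -0.707, 0.707), out of it (0, 0.707, 0.707)
- bone_folder: bystander: ivory-coloured flat bone folder 110 x 20 x 4 mm on the open front of the book press's base, beside the book, long axis x; origin under its middle
- cup: bystander: spotted cup (60 mm across, 66 mm tall) on a yellow saucer of 110 mm, in one piece; origin under its middle
- pencil: bystander: yellow pencil 140 x 7 mm lying on the bench, long axis x; origin under its middle
- dividers: bystander: steel dividers 135 x 45 mm lying flat on the bench, 10 mm high, long axis x; origin under the middle
- paste_jar: bystander: jar with a white cap, 70 mm across, 90 mm tall; origin under its middle
- weight: bystander: cloth-covered weight 100 x 60 x 45 mm with a leather strap; origin under its middle
Things that resemble listed ones, but are neither listed nor needed, are in the scene too. Of the things that look like the book, the largest one is meant.

How it is judged:
By the outcome, as a careful person would: the job done as asked, in the order asked, and still so for the second after the job is handed in, with the robot touching nothing.
It also fails if it takes over 72 s, if anything falls off the work surface, if the arm or the gripper's body presses on something with over 40 N, if the wrist force passes 120 N, or if a joint passes its speed limit or range.

## Working session

There is one attempt and no reset: what is moved stays moved. The work goes in short steps, Python scripts to look and compute and a tool call to move; the robot and the scene stay as the last step left them, time stands still between calls to the robot, and variables do not carry over. Pictures are saved under pics/ and viewed, at most 10 in all, crops included, and the job is handed in when it is done.

Besides the shell and the picture viewer there is one more tool, called as a command line: name --argument value ..., lists and objects as JSON in quotes. arm_command: Moves the arm, as the interface text tells. Its arguments: {"type":"object","properties":{"commands":{"type":"array","items":{"type":"number"}},"force":{"type":"number"}},"required":["commands"]}

```bash
ls; mkdir -p pics; cat > h.py <<'E'
import numpy as np, cv2
from station import get_obs, read_camera
def shot(n,f=None):
    c=read_camera(n)
    if f: cv2.imwrite('pics/'+f,c['img'][:,:,::-1])
    return c
def ray(c,uv):
    K=np.array(c['camera_matrix']);p=np.array(c['pose'])
    d=cv2.undistortPoints(np.array(uv,float).reshape(-1,1,2),K,np.array([c['k1'],0,0,0.]))[:,0]
    d=np.c_[d,np.ones(len(d))]@p[:3,:3].T
    return p[:3,3],d
def onz(c,uv,z):
    o,d=ray(c,uv); return o+d*((z-o[2])/d[:,2])[:,None]
def proj(c,P):
    p=np.linalg.inv(np.array(c['pose']));q=np.atleast_2d(P)@p[:3,:3].T+p[:3,3]
    s=q[:,:2]/q[:,2:];s=s*(1+c['k1']*(s**2).sum(1))[:,None]
    K=np.array(c['camera_matrix']);return s@K[:2,:2].T+K[:2,2]
E
python3 - <<'E'
from h import *
np.set_printoptions(precision=3,suppress=True)
for n in('top','side'):
    c=shot(n,n+'0.png');print(n,np.array(c['camera_matrix']),c['k1'],np.array(c['pose']))
    im=cv2.resize(c['img'],None,fx=1.5,fy=1.5,interpolation=cv2.INTER_CUBIC);cv2.imwrite(f'pics/{n}0b.png',im[:,:,::-1]); np.save(f'{n}0.npy',c,allow_pickle=True)
print(get_obs())
E
```

```text
pics
top [[359.869   0.    248.325]
 [  0.    359.869 190.128]
 [  0.      0.      1.   ]] 0.0014522021082079692 [[-0.024 -0.995  0.095  0.459]
 [-1.     0.025  0.012 -0.014]
 [-0.014 -0.095 -0.995  1.209]
 [ 0.     0.     0.     1.   ]]
side [[396.763   0.    258.236]
 [  0.    396.763 191.425]
 [  0.      0.      1.   ]] -0.0009043198217346761 [[ 0.784 -0.285  0.551 -0.239]
 [-0.62  -0.378  0.687 -0.972]
 [ 0.012 -0.881 -0.473  0.746]
 [ 0.     0.     0.     1.   ]]
{'t': 0.1, 'q': array([-1.374,  0.478,  0.022,  1.556, -0.012,  1.109, -0.083]), 'joint_vel': array([-0.   ,  0.001,  0.001, -0.003,  0.001, -0.001, -0.001]), 'joint_torque': array([  0.004, -59.776,   1.614, -28.196,   0.013,   0.005,   0.   ]), 'eef_pos': array([0.202, 0.643, 0.205]), 'tool_rot': array([-0.   ,  0.152,  0.988, -0.001]), 'contact_force': array([-0.478,  0.274,  0.513]), 'torque': array([ 0.022, -0.02 , -0.037]), 'grasp_force': 0.0, 'gripper_width': 0.9991032935175648}
```

View pics/top0b.png

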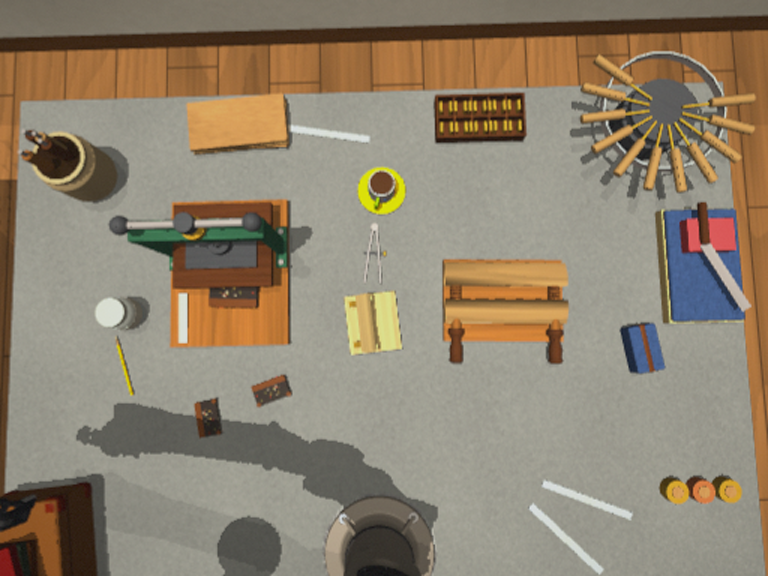

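View pics/side0b.png

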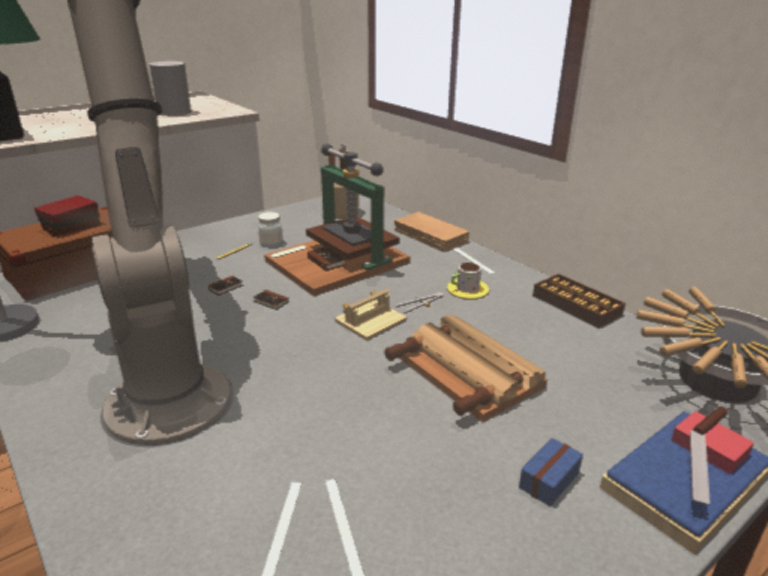

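The top view shows the book press at (170–290, 200–346 at 1.5x), the book strip at (210–257, 287–306), the rest at (345–402, 291–355) and the finishing press at (443–567, 260–362). Next, a magnified montage to get edges.

```bash
python3 - <<'E'
from h import *
a=np.load('top0.npy',allow_pickle=True).item()['img'];s=np.load('side0.npy',allow_pickle=True).item()['img']
def cr(i,x,y,w,h,f): 
    o=cv2.resize(i[y:y+h,x:x+w],None,fx=f,fy=f,interpolation=cv2.INTER_CUBIC)
    for k in range(0,w,10): cv2.line(o,(k*f,0),(k*f,8 if (x+k)%50 else 16),(255,0,255),1)
    for k in range(0,h,10): cv2.line(o,(0,k*f),(8 if (y+k)%50 else 16,k*f),(255,0,255),1)
    return o
M=np.zeros((600,800,3),np.uint8)
def put(o,x,y): 
    o=o[:600-y,:800-x];M[y:y+o.shape[0],x:x+o.shape[1]]=o
put(cr(a,110,130,90,110,4),0,0)
put(cr(a,220,160,60,80,5),365,0)
put(cr(s,210,190,160,90,3),0,445-5)
put(cr(a,290,165,100,80,3),485,405-5)
put(cr(s,170,90,45,100,4) if 0 else cr(s,170,140,110,60,2),670-90+90,0)
cv2.imwrite('pics/m1.png',M[:,:,::-1])
E
```

```text
(no output)
```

View pics/m1.png

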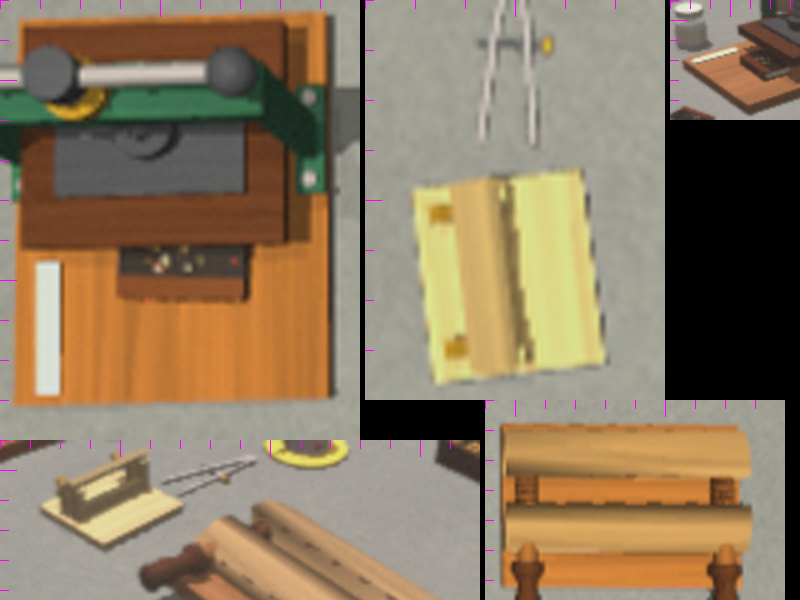

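The montage shows the book press base, the book strip (orig px x 139.5–172, spine edge at row ~200), the rest with lugs on its left (world +y) side, and the finishing press. Now casting rays.

```bash
python3 - <<'E'
from h import *
np.set_printoptions(precision=4,suppress=True)
c=np.load('top0.npy',allow_pickle=True).item()
def rect(name,uv,z):
    P=onz(c,uv,z)[:,:2];print(name,P.round(4).tolist());return P
P=rect('bp FL FR BR BL',[(113.75,231),(192.75,230),(192,133.5),(115,134.5)],.022)
print(np.linalg.norm(np.diff(P,axis=0),axis=1),P.mean(0), np.degrees(np.arctan2(*(P[1]-P[0])[::-1])+np.pi/2),np.degrees(np.arctan2(*(P[2]-P[1])[::-1])))
rect('platen lower front(57) ',[(115,191.3),(181,191)],.077)
rect('book spine top edge',[(139.5,200.3),(172,200.3)],.040)
rect('book spine bottom edge',[(139.7,204.5),(171.8,204.5)],.022)
R=rect('rest BL BR FR FL',[(230,197.4),(263.6,194),(268.2,232),(234.2,236.6)],.012)
print(np.linalg.norm(np.diff(R,axis=0),axis=1),R.mean(0),np.degrees(np.arctan2(*(R[1]-R[2])[::-1])))
rect('lugs',[(235,202.6),(238.2,229.4)],.040)
rect('fin base FL FR',[(296,227.3),(376,227.3)],.02)
s=lambda x,y:(290+(x-485)/3,165+(y-400)/3)
rect('rear cheek inner top edge',[s(505,473),s(748,479)],.058)
rect('front cheek inner top edge',[s(503,507),s(750,509)],.058)
rect('front cheek outer 44',[s(503,548),s(752,552)],.044)
E
```

```text
bp FL FR BR BL [[0.4484, 0.4466], [0.4455, 0.1858], [0.7689, 0.1854], [0.7726, 0.4462]]
[0.2608 0.3235 0.2608] [0.6088 0.316 ] -0.638814457323399 -0.07738692909158364
platen lower front(57)  [[0.5741, 0.4228], [0.5698, 0.2128]]
book spine top edge [[0.5463, 0.3563], [0.5436, 0.2498]]
book spine bottom edge [[0.5337, 0.3612], [0.531, 0.2546]]
rest BL BR FR FL [[0.5506, 0.062], [0.5591, -0.0504], [0.4329, -0.0621], [0.4204, 0.0506]]
[0.1127 0.1268 0.1133] [0.4908 0.    ] 5.280870156429262
lugs [[0.5311, 0.0442], [0.4441, 0.0357]]
fin base FL FR [[0.4462, -0.1533], [0.4401, -0.4144]]
rear cheek inner top edge [[0.5677, -0.1554], [0.5547, -0.4134]]
front cheek inner top edge [[0.5313, -0.1519], [0.5227, -0.4137]]
front cheek outer 44 [[0.4881, -0.152], [0.4774, -0.418]]
```

arm_command --commands '[-0.434,-0.219,0.02,0,0,-17.5,0,-0.434,-0.219,0.02,0,0,-17.5,0,-0.434,-0.219,0.02,0,0,-17.5,0,-0.434,-0.219,0.02,0,0,-17.5,0,-0.434,-0.219,0.02,0,0,-17.5,0,-0.434,-0.219,0.02,0,0,-17.5,0,-0.434,-0.219,0.02,0,0,-17.5,0,-0.434,-0.219,0.02,0,0,-17.5,0]'

```text
t: 0.9
eef_pos: [0.4899, 0.3633, 0.1888]
tool_rot: [-0.0, -0.0, 1.0, -0.0]
contact_force: [0.3, 0.1, 0.9]
gripper_width: -0.0
grasp_force: 0.0
```

arm_command --commands '[-0.061,-0.058,0.05,0,0,0,0,-0.061,-0.058,0.05,0,0,0,0,-0.061,-0.058,0.119,0,0,0,0,-0.061,-0.058,0.119,0,0,0,0,-0.061,-0.058,0.119,0,0,0,0,-0.061,-0.058,0.119,0,0,0,0]'

```text
t: 1.5
eef_pos: [0.55, 0.3074, 0.0704]
tool_rot: [-0.0, -0.001, 1.0, -0.0]
contact_force: [0.2, 0.4, 0.5]
gripper_width: 0.003
grasp_force: 0.0
```

```bash
python3 - <<'E'
from h import *
M=np.zeros((600,800,3),np.uint8)
c=shot('side');print(get_obs()['eef_pos'],get_obs()['q'].round(2));e=get_obs()['eef_pos']
print(proj(c,[e,[.532,.305,.04],[.571,.305,.057]]).round(1))
o=cv2.resize(c['img'][120:205,165:285],None,fx=6,fy=6,interpolation=cv2.INTER_CUBIC)
cv2.imwrite('pics/s1.png',o[:,:,::-1])
c=shot('top');print(proj(c,[e]).round(1))
E
```

```text
[0.55061308 0.30797117 0.07144184] [-0.66  0.55  0.08  1.78 -0.06  0.81  1.01]
[[213.8 163.6]
 [210.7 172. ]
 [218.5 165.8]]
[[151.5 197.9]]
```

View pics/s1.png

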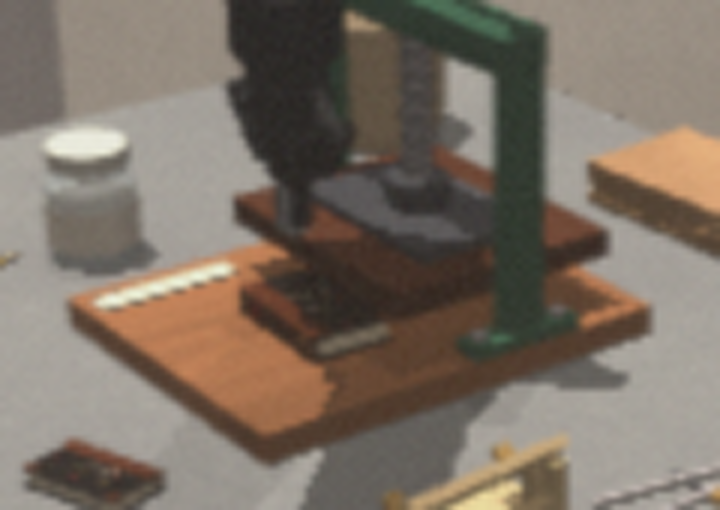

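The finger is above the cover strip, clear of the platen. Now descend gently to contact.

arm_command --commands '[0,0,0.01,0,0,0,0,0,0,0.02,0,0,0,0,0,0,0.026,0,0,0,0,0,0,0.029,0,0,0,0,0,0,0.031,0,0,0,0,0,0,0.032,0,0,0,0]'

```text
t: 2.2
eef_pos: [0.5499, 0.3071, 0.0379]
tool_rot: [-0.0, -0.0, 1.0, -0.0]
contact_force: [0.3, 0.5, -0.3]
gripper_width: -0.0
grasp_force: 0.0
```

arm_command --commands '[0,0,0.001,0,0,0,0,0,0,0.001,0,0,0,0,0,0,0.002,0,0,0,0,0,0,0.002,0,0,0,0]'

```text
t: 2.6
eef_pos: [0.5499, 0.3071, 0.0362]
tool_rot: [0.0, -0.0, 1.0, 0.0]
contact_force: [0.9, 0.4, -0.5]
gripper_width: 0.003
grasp_force: 0.0
```

arm_command --commands '[0,0,0.001,0,0,0,0,0,0,0.001,0,0,0,0,0,0,0.002,0,0,0,0,0,0,0.002,0,0,0,0]'

```text
t: 3.0
eef_pos: [0.5498, 0.3071, 0.034]
tool_rot: [-0.0, -0.0, 1.0, -0.0]
contact_force: [0.5, -1.1, 0.5]
gripper_width: -0.003
grasp_force: 0.0
```

```bash
python3 - <<'E'
from h import *
for i in range(3):
    c=shot('side');o=get_obs();print(o['eef_pos'],o['contact_force'])
o=cv2.resize(c['img'][145:195,185:265],None,fx=9,fy=9,interpolation=cv2.INTER_CUBIC)
cv2.imwrite('pics/s2.png',o[:,:,::-1])
E
```

```text
[0.5498648  0.30709289 0.03406568] [-0.22328966 -0.24808228 -0.96304985]
[0.54989933 0.30707    0.03410102] [-0.37421012  0.00477115 -0.54367338]
[0.54994549 0.3071197  0.03415762] [0.06860407 0.96891078 0.01496319]
```

View pics/s2.png

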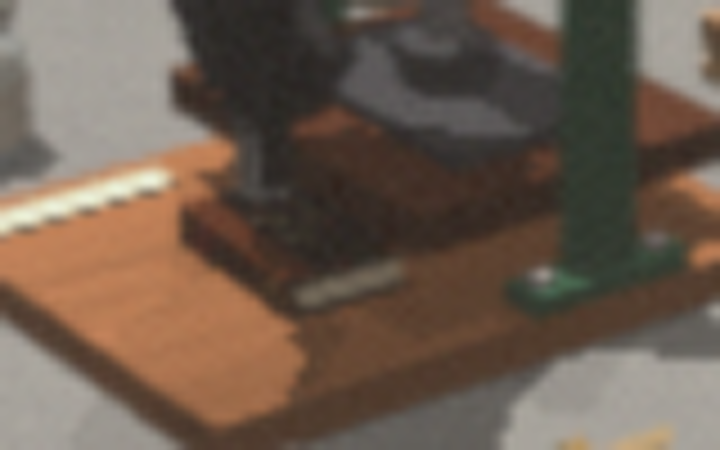

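The fingertip is over the strip, just about touching, with no force yet. Continuing down in small steps.

arm_command --commands '[0,0,0.001,0,0,0,0,0,0,0.0015,0,0,0,0,0,0,0.002,0,0,0,0,0,0,0.002,0,0,0,0]'

```text
t: 3.55
eef_pos: [0.5499, 0.3071, 0.0321]
tool_rot: [-0.0, -0.0, 1.0, -0.0]
contact_force: [-0.8, -0.1, 0.2]
gripper_width: -0.003
grasp_force: 0.0
```

```bash
python3 - <<'E'
from h import *
c=shot('side');e=get_obs()['eef_pos']
f=9;g=lambda P:((proj(c,P)-[185,145])*f).round().astype(int)
o=cv2.resize(c['img'][145:195,185:265],None,fx=f,fy=f,interpolation=cv2.INTER_CUBIC)
def box(x0,x1,y0,y1,z0,z1,col):
    for z in(z0,z1): cv2.polylines(o,[g([[x0,y0,z],[x1,y0,z],[x1,y1,z],[x0,y1,z]])],True,col,1)
box(.532,.571,.253,.357,.022,.040,(0,255,0))
box(e[0]-.011,e[0]+.011,e[1]-.0145,e[1]+.0145,e[2],e[2]+.03,(255,0,255))
print(proj(c,[e,[.532,.357,.04],[.532,.253,.04],[.532,.253,.022]]),e)
t=shot('top');o2=cv2.resize(t['img'][180:215,130:190],None,fx=9,fy=9,interpolation=cv2.INTER_CUBIC)[:140]
cv2.imwrite('pics/s3.png',np.vstack([o,np.pad(o2,((0,0),(0,720-540),(0,0)))])[:,:,::-1])
E
```

```text
[[214.19144692 172.39745445]
 [204.08043873 167.71906192]
 [217.65011889 176.4002496 ]
 [217.8106606  180.38764732]] [0.54990415 0.30705794 0.03210996]
```

View pics/s3.png

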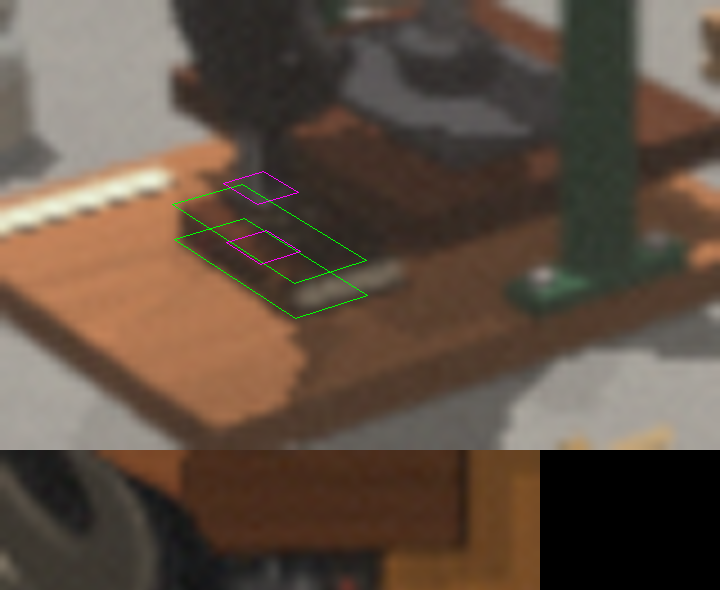

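The drawn boxes show the book where I expected it. The visible fingertip is roughly 8 mm above the nominal TCP, so contact is still to come.

arm_command --commands '[0,0,0.001,0,0,0,0,0,0,0.002,0,0,0,0,0,0,0.0025,0,0,0,0,0,0,0.0025,0,0,0,0]'

```text
t: 4.05
eef_pos: [0.5498, 0.3071, 0.0295]
tool_rot: [-0.0, -0.0, 1.0, -0.0]
contact_force: [-0.0, -0.5, 0.6]
gripper_width: 0.001
grasp_force: 0.0
```

arm_command --commands '[0,0,0.001,0,0,0,0,0,0,0.002,0,0,0,0,0,0,0.0025,0,0,0,0,0,0,0.0025,0,0,0,0]'

```text
t: 4.45
eef_pos: [0.5498, 0.3071, 0.0271]
tool_rot: [-0.0, -0.0, 1.0, -0.0]
contact_force: [-0.2, -0.5, -0.1]
gripper_width: -0.0
grasp_force: 0.0
```

```bash
python3 - <<'E'
from h import *
c=shot('side');a=np.load('side0.npy',allow_pickle=True).item()['img']
d=cv2.blur(np.abs(c['img'].astype(int)-a).sum(2).astype(np.float32),(1,1))
e=get_obs()['eef_pos'];print(e,proj(c,[e]))
for r in range(155,182): print(r,''.join('%4d'%v for v in d[r,204:226]), c['img'][r,214])
E
```

```text
[0.54989382 0.30707702 0.02709292] [[214.23536366 173.48367097]]
155    2   4   3  34  55  88 109 102 109 104 107 101 106 118 103  93  42  29  32   5   5   3 [48 44 41]
156    6   4  10   9  23  44  85 102 108 114 104 112 128 111 109 106  90  62  26   9  11   0 [46 44 40]
157    4   6   8   2  12  16  37  55  91  97 111 112 115 116 103 106 101  78  16   6   0  15 [46 42 40]
158    8   4   7   9  10  17  18  22  28  54 102 112 116 103 112 119  81  40   2  15  19   7 [45 41 38]
159   15   6   4   8   9   8  14  16  15  15  30  79  99 111 103  89  48  12  21  56  55  49 [48 43 41]
160    7   9  12  13   9   6  13  26  20  13  23  36  60  71  81  64  63  59  70  71  70  75 [44 41 36]
161    7   3   3   2   8   6  12  53  38  31  14  14  18  29  39  60  74  71  73  72  70  64 [48 46 41]
162   15   3   9   6   5   5  25 115 134  35  22  16  16   6  11  26  35  63  61  77  84  74 [51 48 45]
163    9   6   6   8   5   7   9  47  54  37  53  36  12   7   8   4  17  30  64  65  70  77 [48 47 43]
164    5   8   3  10   4   2   5  24  41  36  61  64  26  20  22  11  12  19  23  44  44  61 [52 48
[... 1081 characters left out ...]
   9   4  21  25  38  73  70  63  26  13  15   4   3   7 [65 46 37]
176    5   8  31  22  23  22  29  18   3   4  14   9  12  29  22   5   0   4   4   3   2   3 [68 52 40]
177   25  21  30  28  31  24  24  18   1  10   9   3   7  19   3  12   7   3   7   1   3   0 [71 52 40]
178   29  29  18  40  31  32  26  26  22   6   9   6   2   8   2   7   2  13  16  49  38  41 [97 68 49]
179   25  26  33  31  25  25  31  20  27  26  29  11   7   5   2  21  57  51  90 145 143 142 [149 101  70]
180   27  30  31  29  28  32  28  28  32  27  20  26   8  59  53  90 164 165 158 155 148 146 [170 112  77]
181   25  30  35  29  24  29  16  23  20  35  22  22  61 158 172 177 180 174 172 161 148 146 [173 115  80]
```

arm_command --commands '[0,0,0.001,0,0,0,0,0,0,0.002,0,0,0,0,0,0,0.003,0,0,0,0,0,0,0.003,0,0,0,0]'

```text
t: 4.9
eef_pos: [0.5498, 0.3071, 0.024]
tool_rot: [-0.0, -0.0, 1.0, -0.0]
contact_force: [-0.2, -0.2, -0.5]
gripper_width: 0.001
grasp_force: 0.0
```

arm_command --commands '[0,0,0.001,0,0,0,0,0,0,0.002,0,0,0,0,0,0,0.003,0,0,0,0,0,0,0.003,0,0,0,0]'

```text
t: 5.3
eef_pos: [0.5498, 0.3071, 0.021]
tool_rot: [-0.0, -0.0, 1.0, -0.0]
contact_force: [0.4, -0.1, -0.0]
gripper_width: -0.0
grasp_force: 0.0
```

```bash
python3 - <<'E'
from h import *
c=shot('side');o=get_obs();print(o)
t=shot('top')
A=cv2.resize(c['img'][130:190,180:260],None,fx=6,fy=6,interpolation=cv2.INTER_CUBIC)
B=cv2.resize(t['img'][170:240,110:200],None,fx=4,fy=4,interpolation=cv2.INTER_CUBIC)[:,:310]
M=np.zeros((360,800,3),np.uint8);M[:,:480]=A;M[:280,485:795]=B
cv2.imwrite('pics/s4.png',M[:,:,::-1])
E
```

```text
{'t': 5.35, 'q': array([-0.65851531,  0.62022627,  0.06847401,  1.80402001, -0.0604685 ,
        0.71954165,  1.01415535]), 'joint_vel': array([-0.0002172 , -0.00261105,  0.00079233,  0.00025407,  0.00033328,
       -0.0010257 ,  0.00029246]), 'joint_torque': array([-1.43457462e-03, -6.02995706e+01,  2.83149205e+00, -2.06463075e+01,
        8.59341875e-03, -4.53277695e-03,  3.58414354e-04]), 'eef_pos': array([0.54985148, 0.3070822 , 0.02105387]), 'tool_rot': array([-9.07392908e-05, -3.07166859e-04,  9.99999948e-01, -2.62386268e-05]), 'contact_force': array([ 0.10368242, -0.86164262, -0.69276817]), 'torque': array([ 0.02727017,  0.03484096, -0.00234268]), 'grasp_force': 0.0, 'gripper_width': 0.0005735761824986916}
```

View pics/s4.png

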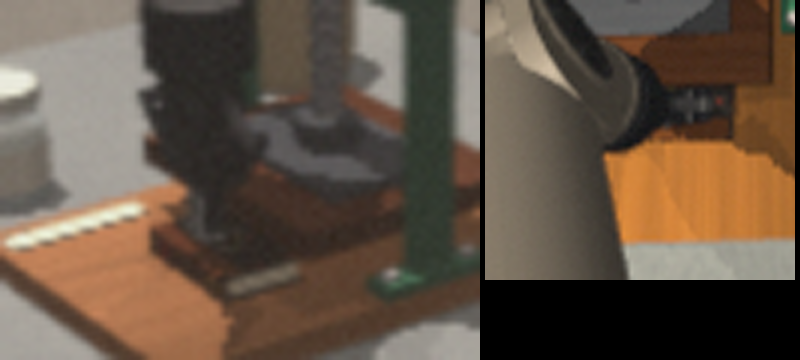

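The visible fingertip stays about 4 px (~19 mm) above the projected TCP at every height. So the real fingertip end sits behind the reported TCP, and contact should come at about z≈0.02. Continuing carefully.

arm_command --commands '[0,0,0.001,0,0,0,0,0,0,0.001,0,0,0,0,0,0,0.002,0,0,0,0,0,0,0.002,0,0,0,0]'

```text
t: 5.8
eef_pos: [0.5498, 0.307, 0.019]
tool_rot: [-0.0, -0.0, 1.0, -0.0]
contact_force: [-0.5, -0.3, 0.1]
gripper_width: 0.003
grasp_force: 0.0
```

arm_command --commands '[0,0,0.001,0,0,0,0,0,0,0.002,0,0,0,0,0,0,0.0025,0,0,0,0,0,0,0.0025,0,0,0,0]'

```text
t: 6.2
eef_pos: [0.5499, 0.3071, 0.0165]
tool_rot: [-0.0, -0.0, 1.0, -0.0]
contact_force: [-0.0, -0.9, -0.3]
gripper_width: -0.002
grasp_force: 0.0
```

```bash
python3 - <<'E'
from h import *
c=shot('side');a=np.load('side0.npy',allow_pickle=True).item()['img'].astype(int);i=c['img'].astype(int)
e=get_obs()['eef_pos'];print(e,proj(c,[e,e+[0,0,.019]]))
for r in range(158,182): print(r,''.join('%4d'%v for v in i[r,204:224].sum(1)),' | ',''.join('%4d'%v for v in a[r,204:224].sum(1)))
E
```

```text
[0.54990435 0.30710337 0.01661454] [[214.33492731 175.7413492 ]
 [214.15158252 171.63241505]]
158  464 445 362 250 170 141 118 124 110 113 135 111 129 121 128 129 127 128 147 194  |   462 438 354 238 184 158 147 150 154 181 226 232 235 230 235 235 233 231 225 227
159  487 479 470 422 294 186 124 120 122 120 137 122 120 125 118 118 123 134 144 170  |   468 473 462 414 305 202 167 148 144 146 162 197 224 232 232 230 231 223 228 230
160  476 474 477 459 405 308 169 136 120 125 120 126 129 123 122 123 128 131 155 152  |   470 471 467 447 400 334 233 191 155 147 144 152 186 207 227 228 230 232 236 229
161  443 438 421 416 408 375 259 167 136 133 130 126 122 125 124 119 129 153 157 146  |   436 432 420 415 406 400 371 306 211 155 145 139 147 156 179 206 227 229 229 230
162  418 415 409 409 409 390 338 225 156 138 130 122 123 130 121 125 149 161 156 148  |   406 411 404 401 403 392 375 360 329 212 166 146 139 134 147 166 191 224 228 226
163  421 409 394 379 377 355 246 207 178 168 128 135 123 124 130 131 131 143 154 162  |   416 399 388 376 378 352 256 243 241 217 191 160 138 140 146 138 15
[... 2373 characters left out ...]
 283 285 291 288 272
178  373 379 370 381 376 373 380 377 363 323 222 158 161 186 252 284 265 214 192 183  |   404 403 398 412 407 408 411 402 386 330 223 167 167 190 251 274 260 222 216 232
179  380 376 376 377 377 377 380 382 369 362 321 218 176 159 175 176 170 172 195 228  |   402 404 410 409 404 401 408 401 403 394 349 232 178 164 181 196 224 229 286 372
180  383 382 381 381 378 377 374 369 370 372 360 339 268 184 188 207 201 215 212 223  |   409 410 407 407 409 410 403 402 398 396 379 360 278 243 240 297 380 379 383 385
181  385 385 383 381 374 366 365 365 366 368 364 359 317 226 211 218 211 209 214 213  |   406 413 413 408 397 392 382 391 390 396 390 393 390 384 378 381 391 390 379 382
```

Silhouette tracking puts the tip about 28 mm above the reported TCP, so contact should be near TCP z≈0.011. Continuing in small steps.

arm_command --commands '[0,0,0.001,0,0,0,0,0,0,0.002,0,0,0,0,0,0,0.0025,0,0,0,0,0,0,0.0025,0,0,0,0]'

```text
t: 6.65
eef_pos: [0.55, 0.3072, 0.0145]
tool_rot: [0.0, -0.0, 1.0, 0.0]
contact_force: [-1.0, -0.6, 4.0]
gripper_width: -0.003
grasp_force: 2.0
```

arm_command --commands '[0,0,0.0003,0,0,0,0,0,0,0.0006,0,0,0,0,0,0,0.0006,0,0,0,0]'

```text
t: 6.95
eef_pos: [0.55, 0.3072, 0.0144]
tool_rot: [0.0, -0.0, 1.0, 0.0]
contact_force: [-2.9, -1.1, 8.9]
gripper_width: -0.001
grasp_force: 4.6
```

arm_command --commands '[0.003,0,0,0,0,0,0,0.006,0,0,0,0,0,0,0.009,0,0,0,0,0,0,0.012,0,0,0,0,0,0,0.015,0,0,0,0,0,0,0.018,0,0,0,0,0,0,0.021,0,0,0,0,0,0,0.024,0,0,0,0,0,0]'

```text
t: 7.75
eef_pos: [0.5274, 0.3077, 0.0144]
tool_rot: [0.002, -0.0, 1.0, 0.001]
contact_force: [3.0, 0.2, 6.4]
gripper_width: -0.004
grasp_force: 2.8
```

```bash
python3 - <<'E'
from h import *
c=shot('side');o=get_obs();print(o['eef_pos'],o['contact_force'],o['grasp_force'])
# fore-edge/spine: row profile for column of right end of book
np.save('sideA.npy',c,allow_pickle=True)
t=shot('top');i=t['img'].astype(int)
for u in (160,165,169): print(u,[tuple(v) for v in i[190:232:2,u]])
E
```

```text
[0.52689229 0.30774417 0.01443938] [1.18902778 0.25108482 6.08960229] 2.8506538264628034
160 [(np.int64(68), np.int64(42), np.int64(25)), (np.int64(79), np.int64(53), np.int64(35)), (np.int64(51), np.int64(46), np.int64(41)), (np.int64(49), np.int64(45), np.int64(40)), (np.int64(49), np.int64(42), np.int64(40)), (np.int64(49), np.int64(45), np.int64(43)), (np.int64(52), np.int64(51), np.int64(50)), (np.int64(57), np.int64(55), np.int64(54)), (np.int64(49), np.int64(47), np.int64(47)), (np.int64(48), np.int64(38), np.int64(30)), (np.int64(75), np.int64(44), np.int64(28)), (np.int64(159), np.int64(97), np.int64(46)), (np.int64(201), np.int64(126), np.int64(56)), (np.int64(204), np.int64(128), np.int64(60)), (np.int64(203), np.int64(128), np.int64(57)), (np.int64(203), np.int64(127), np.int64(59)), (np.int64(202), np.int64(126), np.int64(55)), (np.int64(203), np.int64(128), np.int64(58)), (np.int64(202), np.int64(127), np.int64(55)), (np.int64(202), np.int64(127), np.int64(56)), (np.int64(181), np.int64(145), np.int64(113))]
165 [(np.int64(73), np.int64(47), np.int64(30)), (np.int64(80)
[... 1136 characters left out ...]
(45), np.int64(41)), (np.int64(71), np.int64(47), np.int64(40)), (np.int64(49), np.int64(43), np.int64(41)), (np.int64(55), np.int64(39), np.int64(30)), (np.int64(72), np.int64(43), np.int64(20)), (np.int64(72), np.int64(44), np.int64(24)), (np.int64(136), np.int64(86), np.int64(38)), (np.int64(190), np.int64(118), np.int64(52)), (np.int64(190), np.int64(120), np.int64(53)), (np.int64(189), np.int64(120), np.int64(54)), (np.int64(188), np.int64(118), np.int64(52)), (np.int64(188), np.int64(118), np.int64(53)), (np.int64(188), np.int64(117), np.int64(54)), (np.int64(188), np.int64(117), np.int64(52)), (np.int64(188), np.int64(117), np.int64(54)), (np.int64(169), np.int64(146), np.int64(122))]
```

The book follows the finger: the spine's lower edge moved from row 204.5 to ~212, about 24 mm. Continuing the pull.

arm_command --commands '[0.004,0,0.0004,0,0,0,0,0.008,0,0.0004,0,0,0,0,0.013,0,0.0004,0,0,0,0,0.018,0,0.0004,0,0,0,0,0.023,0,0.0004,0,0,0,0,0.028,0,0.0004,0,0,0,0,0.033,0,0.0004,0,0,0,0,0.037,0,0.0004,0,0,0,0]'

```text
t: 8.65
eef_pos: [0.4909, 0.3081, 0.0144]
tool_rot: [0.002, -0.0, 1.0, 0.001]
contact_force: [3.6, 0.2, 7.2]
gripper_width: 0.001
grasp_force: 3.7
```

arm_command --commands '[0,0,-0.01,0,0,0,0,0,0,-0.05,0,0,0,0,0,0,-0.1,0,0,0,1,0,0.15,-0.13,0,0,0,1,0,0.15,-0.13,0,0,0,1,0,0.15,-0.13,0,0,0,1,0,0.15,-0.13,0,0,0,1]'

```text
t: 9.35
eef_pos: [0.4854, 0.466, 0.1445]
tool_rot: [-0.0, -0.005, 1.0, 0.003]
contact_force: [0.5, 0.3, 0.5]
gripper_width: 0.844
grasp_force: 0.0
```

```bash
python3 - <<'E'
from h import *
t=shot('top');s=shot('side');print(get_obs()['eef_pos'],get_obs()['q'].round(2),get_obs()['contact_force'])
np.save('topB.npy',t,allow_pickle=True);np.save('sideB.npy',s,allow_pickle=True)
M=np.zeros((460,800,3),np.uint8)
M[:,:400]=cv2.resize(t['img'][125:240,105:205],None,fx=4,fy=4,interpolation=cv2.INTER_CUBIC)
M[:400,400:]=cv2.resize(s['img'][100:200,150:250],None,fx=4,fy=4,interpolation=cv2.INTER_CUBIC)
e=get_obs()['eef_pos'];p=((proj(s,[e])[0]-[150,100])*4).astype(int)+[400,0];print(p);cv2.circle(M,tuple(map(int,p)),3,(255,0,255),1)
cv2.imwrite('pics/b.png',M[:,:,::-1])
E
```

```text
[0.48732807 0.45870784 0.1428684 ] [-0.9   0.53  0.07  1.63 -0.04  0.99  0.76] [ 0.80628799 -0.28433871 -0.23032882]
[523 160]
```

View pics/b.png

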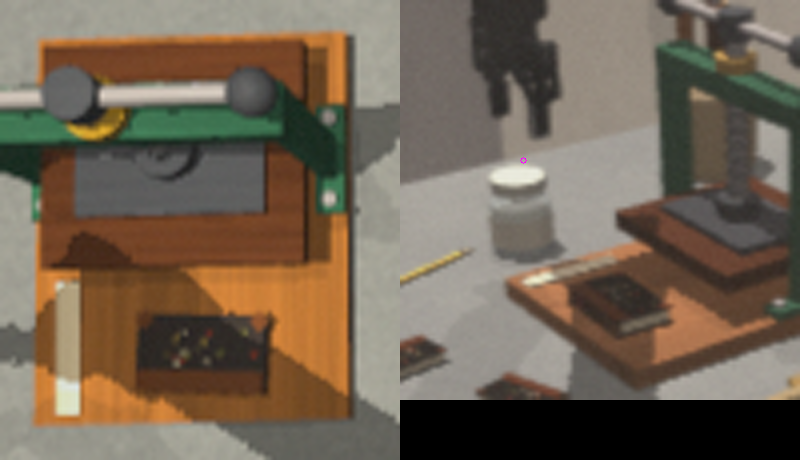

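The book is now fully out on the open front: top-view cover back edge at row ~204.5, spine foot at row ~223, columns 139–172, and square to the base. The side view shows the open fingertips about 9 px above the projected TCP, confirming the offset.

```bash
python3 - <<'E'
from h import *
np.set_printoptions(precision=4,suppress=True)
t=np.load('topB.npy',allow_pickle=True).item();i=t['img'].astype(int)
print('foreedge top',onz(t,[(140,204.3),(171.5,204.3)],.04)[:,:2],'spine bottom',onz(t,[(140,223.2),(171.5,223.2)],.022)[:,:2])
for r in (208,212): print(r,i[r,134:144].sum(1),i[r,166:178].sum(1))
print(i[198:208,150].sum(1),i[198:208,165].sum(1),i[216:228,150].sum(1),i[216:228,165].sum(1))
s=np.load('sideB.npy',allow_pickle=True).item()['img'].astype(int)
g=s[95:140,160:195].sum(2)
for r in range(0,45,1): print(95+r,''.join('#' if v<180 else '+' if v<300 else '.' for v in g[r]))
E
```

```text
foreedge top [[0.5332 0.3546]
 [0.5306 0.2515]] spine bottom [[0.4719 0.3599]
 [0.4694 0.2558]]
208 [225 226 234 241 230 164 116 116 121 117] [262 196 202 208 186 117 207 379 403 391 379 383]
212 [222 232 233 245 228 141 122 124 113 121] [128 140 148 141 128 126 153 221 270 357 379 387]
[231 234 232 237 222 185 125 122 125 160] [398 392 397 393 393 348 203 197 206 221] [159 147 170 165 168 174 167 187 232 224 226 283] [133 147 169 176 175 168 165 174 218 257 257 260]
95 ......++##################+........
96 ......++##################+........
97 ......++##################+........
98 ......++##################+........
99 .......+##################+........
100 .......+##################+........
101 .......+##################+........
102 .......+##################+........
103 .......++#################+........
104 .......+#################+.........
105 ......++################+..........
106 ......++###############+...........
107 .......+##+############+...........
108 .......+###############++..........
109 .......+################+..........
110 .......+################++++.
[... 466 characters left out ...]
#+...+########+.....
123 ...........++###+....+#######+.....
124 ...........++####+...+######++.....
125 ...........++####+....#####+.......
126 ............+####+....+###++.......
127 ............+####+....+###++.......
128 ............+###+.....+####+.......
129 ............++++......++###+.......
130 ......................++###+.......
131 ......................++###+.......
132 ......................++###+.......
133 ......................++##++.......
134 .......................+++.........
135 ...................................
136 ...................................
137 ...................................
138 ...................................
139 ...................................
```

arm_command --commands '[-0.005,-0.05,0,0,0,90,1,-0.01,-0.1,0,0,0,90,1,-0.01,-0.1545,0,0,0,90,1,-0.01,-0.1545,0.03,0,0,90,1,-0.01,-0.1545,0.06,0,0,90,1,-0.01,-0.1545,0.06,0,0,90,1,-0.01,-0.1545,0.06,0,0,90,1,-0.01,-0.1545,0.06,0,0,90,1]'

```text
t: 10.25
eef_pos: [0.4983, 0.2998, 0.0826]
tool_rot: [-0.0, 0.568, 0.823, -0.001]
contact_force: [-0.2, 0.6, 0.1]
gripper_width: 1.0
grasp_force: 0.0
```

```bash
python3 - <<'E'
from h import *
s=np.load('sideB.npy',allow_pickle=True).item()
e=np.array([.4873,.4587,.1429])
for dz in(0,.02,.03,.04,.05): print(dz,proj(s,[e+[0,0,dz]]).round(1), proj(s,[e+[0,.045,dz],e+[0,-.045,dz]]).round(1).tolist())
print(get_obs())
E
```

```text
0 [[180.9 140. ]] [[175.8, 137.0], [186.2, 143.2]]
0.02 [[180.6 135.5]] [[175.4, 132.6], [185.9, 138.6]]
0.03 [[180.4 133.2]] [[175.2, 130.3], [185.7, 136.3]]
0.04 [[180.2 131. ]] [[175.0, 128.1], [185.5, 134.0]]
0.05 [[180.  128.7]] [[174.8, 125.8], [185.3, 131.6]]
{'t': 10.25, 'q': array([-0.92526595,  0.49220205,  0.36123064,  1.90686078, -0.23752754,
        0.78668981, -0.07168179]), 'joint_vel': array([-0.2871599 ,  0.04342589,  0.3820645 ,  0.01796126, -0.25924471,
        0.02250705, -1.25177743]), 'joint_torque': array([ 1.87123585e+00, -5.12808073e+01,  5.13695553e+00, -2.14528888e+01,
        3.60558797e-01, -8.52186786e-03,  1.66797269e+00]), 'eef_pos': array([0.49833537, 0.29979568, 0.08255943]), 'tool_rot': array([-2.65915880e-04,  5.68103803e-01,  8.22955836e-01, -1.30054439e-03]), 'contact_force': array([-0.20699727,  0.64751824,  0.09839239]), 'torque': array([-3.70729866e-05,  3.35391221e-02, -2.61424228e-04]), 'grasp_force': 0.0, 'gripper_width': 1.0000822651241381}
```

arm_command --commands '[0,0,0,0,0,20.7,1,0,0,0.01,0,0,20.7,1,0,0,0.03,0,0,20.7,1,0,0,0.045,0,0,20.7,1,0,0,0.045,0,0,20.7,1]'

```text
t: 10.75
eef_pos: [0.4971, 0.3002, 0.036]
tool_rot: [-0.0, 0.703, 0.711, -0.003]
contact_force: [-0.8, -0.7, -0.5]
gripper_width: 0.998
grasp_force: 0.0
```

```bash
python3 - <<'E'
from h import *
s=shot('side');o=get_obs();print(o['eef_pos'],o['tool_rot'],o['contact_force'],o['q'].round(2))
M=cv2.resize(s['img'][110:210,165:285],None,fx=5,fy=5,interpolation=cv2.INTER_CUBIC)
e=o['eef_pos']
g=lambda P:((proj(s,P)-[165,110])*5).round().astype(int)
x,y=.501,.3035
for z in(.022,.04): cv2.polylines(M,[g([[x-.032,y-.052,z],[x+.032,y-.052,z],[x+.032,y+.052,z],[x-.032,y+.052,z]])],True,(0,255,0),1)
for p in g([e+[.0425,0,.039],e+[-.0425,0,.039]]): cv2.circle(M,tuple(map(int,p)),3,(255,0,255),1)
cv2.imwrite('pics/g.png',M[:,:,::-1])
E
```

```text
[0.4980163  0.30087351 0.03718362] [-1.60353075e-04  7.03406169e-01  7.10786342e-01 -1.58471844e-03] [-0.57519573  0.24308251  0.19264148] [-0.96  0.57  0.42  1.93 -0.34  0.71 -0.33]
```

View pics/g.png

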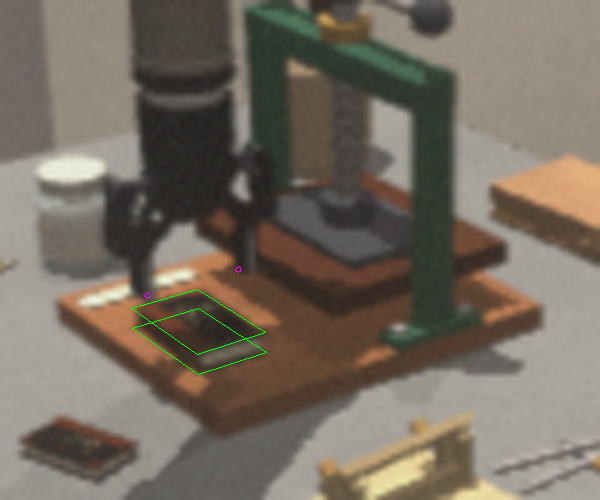

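The fingertips straddle the book (green box matches the book, magenta matches the tips). Descend and grip.

arm_command --commands '[0.0025,0.003,0.01,0,0,1.4,1,0.0025,0.003,0.025,0,0,1.4,1,0.0025,0.003,0.038,0,0,1.4,1,0.0025,0.003,0.044,0,0,1.4,1,0.0025,0.003,0.044,0,0,1.4,1]'

```text
t: 11.3
eef_pos: [0.5012, 0.3047, -0.0069]
tool_rot: [-0.0, 0.712, 0.702, -0.001]
contact_force: [-0.5, 0.2, 1.2]
gripper_width: 1.0
grasp_force: 0.1
```

arm_command --commands '[0,0,0,0,0,0,0.85,0,0,0,0,0,0,0.5,0,0,0,0,0,0,0.5,0,0,0,0,0,0,0.5,0,0,0,0,0,0,0.5]' --force 40

```text
t: 11.8
eef_pos: [0.5022, 0.3051, -0.0057]
tool_rot: [0.0, 0.712, 0.702, 0.0]
contact_force: [0.7, -0.8, 2.4]
gripper_width: 0.737
grasp_force: 44.2
```

arm_command --commands '[0,0,-0.02,0,0,0,0.5,0,0,-0.06,0,0,0,0.5,0,0,-0.11,0,0,0,0.5,-0.03,-0.003,-0.13,0,0,-96,0.5,-0.07,-0.006,-0.13,0,0,-96,0.5,-0.11,-0.009,-0.13,0,0,-96,0.5,-0.15,-0.012,-0.13,0,0,-96,0.5,-0.185,-0.014,-0.13,0,0,-96,0.5]'

```text
t: 12.6
eef_pos: [0.4843, 0.1182, 0.124]
tool_rot: [-0.0, 0.403, 0.915, -0.0]
contact_force: [1.0, 0.3, -1.3]
gripper_width: 0.738
grasp_force: 44.4
```

```bash
cat >> h.py <<'E'
from scipy.spatial.transform import Rotation as Ro
def rot(o): q=o['tool_rot'];return Ro.from_quat([q[1],q[2],q[3],q[0]])
def goto(o,P,R):
    r=rot(o);print('shift',r.inv().apply(np.array(P)-o['eef_pos']).round(4),'turn',np.degrees((r.inv()*Ro.from_matrix(R)).as_rotvec()).round(1))
def st():
    o=get_obs();print(o['t'],o['eef_pos'].round(4),'q',o['q'].round(2),'F',o['contact_force'].round(1),'w',round(o['gripper_width'],3),round(o['grasp_force'],1));print(rot(o).as_matrix().round(3));return o
E
python3 -c "
from h import *
st()"
```

```text
12.6 [0.4843 0.1182 0.124 ] q [-0.67  0.3   0.36  2.07 -0.15  0.8   0.53] F [ 1.   0.3 -1.3] w 0.738 44.4
[[-0.675  0.738 -0.001]
 [ 0.738  0.675 -0.   ]
 [ 0.    -0.001 -1.   ]]
```

```bash
cat > rest.py <<'E'
from h import *
ps=np.radians(5.3);X=np.array([np.cos(ps),np.sin(ps),0]);Y=np.array([-np.sin(ps),np.cos(ps),0]);Z=np.array([0,0,1.])
foot=np.array([.488,.0304,.040]);u=(Z-Y)/2**.5;n=(Y+Z)/2**.5
R1=np.c_[-X,(Y-Z)/2**.5,-n]
mid=foot+.032*u+.009*n
E
python3 - <<'E'
from rest import *
o=st();print(mid)
goto(o,mid+.06*n+.0367*R1[:,2]+.0016*R1[:,0],R1)
E
```

```text
12.6 [0.4843 0.1182 0.124 ] q [-0.67  0.3   0.36  2.07 -0.15  0.8   0.53] F [ 1.   0.3 -1.3] w 0.738 44.4
[[-0.675  0.738 -0.001]
 [ 0.738  0.675 -0.   ]
 [ 0.    -0.001 -1.   ]]
[0.48950226 0.01420608 0.06899138]
shift [-0.0661 -0.0577  0.0385] turn [ 41.7 -20.7 -50. ]
```

arm_command --commands '[0,0,0,41.7,-20.7,-50,0.5,0,0,0,41.7,-20.7,-50,0.5,-0.02,-0.02,0,41.7,-20.7,-50,0.5,-0.04,-0.04,0.01,41.7,-20.7,-50,0.5,-0.066,-0.058,0.02,41.7,-20.7,-50,0.5,-0.066,-0.058,0.03,41.7,-20.7,-50,0.5,-0.066,-0.058,0.038,41.7,-20.7,-50,0.5,-0.066,-0.058,0.038,41.7,-20.7,-50,0.5]'

```text
t: 13.4
eef_pos: [0.4865, 0.033, 0.0851]
tool_rot: [0.016, -0.043, 0.922, -0.384]
contact_force: [-0.4, 0.4, -2.0]
gripper_width: 0.736
grasp_force: 44.5
```

```bash
python3 - <<'E'
from rest import *
s=shot('side');t=shot('top');o=st();e=o['eef_pos'];R=rot(o).as_matrix()
goto(o,mid+.06*n+.0367*R1[:,2]+.0016*R1[:,0],R1)
M=np.zeros((500,800,3),np.uint8)
M[:,:500]=cv2.resize(s['img'][130:230,180:280],None,fx=5,fy=5,interpolation=cv2.INTER_CUBIC)
M[:375,500:]=cv2.resize(t['img'][150:225,220:280],None,fx=5,fy=5,interpolation=cv2.INTER_CUBIC)
def box(m,col):
    V=[[a*.052,b*.032,c*.009] for a,b in((-1,-1),(1,-1),(1,1),(-1,1)) for c in(-1,1)];V=np.array(V)@R.T+m
    for k,off in((s,None),(t,1)):
        p=proj(k,V);p=(p-[180,130])*5 if off is None else (p-[220,150])*5+[500,0]
        p=p.round().astype(int)
        for f in(0,1): cv2.polylines(M,[p[f::2]],True,col,1)
box(e-.0367*R[:,2]-.0016*R[:,0],(255,0,255))
box(e-.0112*R[:,2]+[0,0,.0255]-.0016*R[:,0],(0,255,255))
cv2.imwrite('pics/r1.png',M[:,:,::-1])
E
```

```text
13.5 [0.485  0.0353 0.0838] q [-0.95  0.62  0.37  2.04  0.54  1.01  0.66] F [-0.1 -0.2 -1.6] w 0.738 44.5
[[-0.996 -0.07   0.063]
 [-0.094  0.703 -0.705]
 [ 0.005 -0.708 -0.706]]
shift [-0.001  -0.0046  0.0023] turn [-0.1 -0.1  0.3]
```

View pics/r1.png

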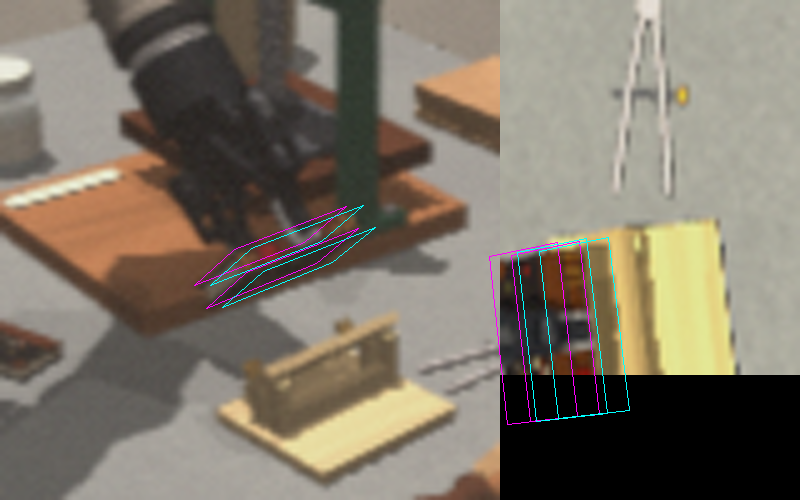

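The top view (right panel) shows the book's spine edge at crop x≈592, which matches the magenta box. The offset is therefore along the tool axis. Now lower onto the slope.

arm_command --commands '[-0.001,-0.0076,0.01,0,0,0,0.5,-0.001,-0.0076,0.02,0,0,0,0.5,-0.001,-0.0076,0.03,0,0,0,0.5,-0.001,-0.0076,0.04,0,0,0,0.5,-0.001,-0.0076,0.05,0,0,0,0.5,-0.001,-0.0076,0.053,0,0,0,0.5,-0.001,-0.0076,0.053,0,0,0,0.5]'

```text
t: 14.2
eef_pos: [0.491, -0.0108, 0.0538]
tool_rot: [0.016, -0.04, 0.923, -0.383]
contact_force: [0.6, 0.3, -1.2]
gripper_width: 0.736
grasp_force: 44.5
```

```bash
python3 - <<'E'
from rest import *
t=shot('top');o=st();e=o['eef_pos'];R=rot(o).as_matrix()
goto(o,mid+.0367*R1[:,2]+.0016*R1[:,0],R1)
m=e-.0367*R[:,2]-.0016*R[:,0]
V=np.array([[a*.052,-.032,c*.009] for c in(-1,1) for a in(-1,1)])@R.T+m
print('spine edges: front(c-1) a-,a+; back',proj(t,V).round(1))
i=t['img'].astype(int)
for r in range(192,236,4): print(r,' '.join('%d,%d,%d'%tuple(v) for v in i[r,228:256:2]))
E
```

```text
14.25 [ 0.4913 -0.0102  0.0539] q [-0.9   0.67  0.4   2.09  0.59  0.9   0.64] F [ 0.2  0.1 -0. ] w 0.737 44.5
[[-0.996 -0.061  0.061]
 [-0.086  0.704 -0.704]
 [ 0.    -0.707 -0.707]]
shift [0.0011 0.0066 0.0087] turn [ 0.  -0.3 -0.2]
spine edges: front(c-1) a-,a+; back [[246.9 196.8]
 [250.6 230.7]
 [251.  196.6]
 [254.8 230.2]]
192 169,168,155 172,171,158 168,166,154 166,163,153 171,170,157 167,165,153 167,166,153 167,165,154 169,169,156 170,170,158 168,167,155 167,163,153 167,165,152 172,169,157
196 172,171,158 170,168,156 158,155,144 165,160,144 183,173,144 193,177,143 208,181,129 217,186,117 208,174,108 184,155,95 168,147,90 228,228,149 225,226,143 214,201,123
200 144,142,130 228,220,138 227,218,131 173,148,87 116,112,72 57,48,38 42,34,29 42,36,33 90,49,23 103,52,21 81,50,30 110,65,25 115,95,62 162,136,86
204 102,101,95 172,144,90 165,135,81 112,87,48 49,40,33 46,39,34 43,35,30 43,37,32 81,48,31 104,54,25 84,50,27 109,70,26 91,72,46 156,131,82
208 101,101,95 122,107,79 158,133,82 151,126,81 30,25,23 27,24,22 27,22,20 27,24,19 48,31,22 91,47,23 87,47,23 86,45,20 79,56,35 145,122,7
[... 157 characters left out ...]
89,85,83 100,97,94 100,98,94 64,63,62 41,40,41 40,42,43 38,40,41 63,64,65 48,48,49 102,100,95 115,112,107 135,118,87
220 46,47,49 50,50,53 53,52,54 63,63,62 58,58,58 62,60,56 42,36,34 103,94,71 101,64,46 96,50,21 97,52,24 68,41,26 80,42,17 115,92,59
224 157,157,145 157,156,146 207,184,126 229,215,133 103,89,61 42,34,31 38,32,28 44,38,31 42,35,33 79,47,30 103,53,21 89,40,22 139,12,11 120,69,46
228 158,159,147 156,154,143 160,156,128 228,217,134 157,127,67 43,36,33 44,35,33 41,35,32 45,37,33 67,41,27 105,55,28 99,52,25 124,80,25 101,80,47
232 156,155,144 155,155,143 167,163,144 228,218,135 189,165,100 102,61,31 94,85,57 85,65,45 113,92,62 142,117,74 145,112,66 153,124,77 172,140,84 198,173,107
```

arm_command --commands '[0.001,0.003,0.003,0,0,0,0.5,0.001,0.003,0.005,0,0,0,0.5,0.001,0.003,0.0065,0,0,0,0.5,0.001,0.003,0.0065,0,0,0,0.5]'

```text
t: 14.65
eef_pos: [0.4905, -0.0122, 0.0473]
tool_rot: [0.017, -0.04, 0.923, -0.382]
contact_force: [-1.0, 1.5, -0.5]
gripper_width: 0.741
grasp_force: 44.6
```

arm_command --commands '[0,0,0.001,0,0,0,0.5,0,0,0.002,0,0,0,0.5,0,0,0.002,0,0,0,0.5]'

```text
t: 14.95
eef_pos: [0.4906, -0.0123, 0.0471]
tool_rot: [0.017, -0.04, 0.923, -0.382]
contact_force: [-9.1, 12.0, 19.1]
gripper_width: 0.737
grasp_force: 47.0
```

```bash
python3 - <<'E'
from rest import *
o=st();goto(o,mid+.0367*R1[:,2]+.0016*R1[:,0],R1)
E
```

```text
14.95 [ 0.4906 -0.0123  0.0471] q [-0.9   0.68  0.4   2.09  0.59  0.88  0.63] F [-9.1 12.  19.1] w 0.737 47.0
[[-0.996 -0.062  0.062]
 [-0.087  0.704 -0.704]
 [-0.    -0.707 -0.707]]
shift [0.0002 0.0033 0.0025] turn [ 0.  -0.2 -0.2]
```

Contact with the slope is where predicted. Ease off, release, and back away along the slope normal.

arm_command --commands '[0,0,-0.0015,0,0,0,0.5,0,0,-0.0015,0,0,0,0.82,0,0,-0.0015,0,0,0,0.9,0,0,-0.0015,0,0,0,0.95,0,0,-0.0015,0,0,0,0.95]'

```text
t: 15.45
eef_pos: [0.4904, -0.0135, 0.0469]
tool_rot: [0.016, -0.04, 0.923, -0.383]
contact_force: [0.2, -0.2, 0.6]
gripper_width: 0.95
grasp_force: 0.0
```

```bash
python3 - <<'E'
from rest import *
o=st()
E
```

```text
15.45 [ 0.4904 -0.0135  0.0469] q [-0.89  0.68  0.4   2.09  0.59  0.88  0.63] F [ 0.2 -0.2  0.6] w 0.95 0.0
[[-0.996 -0.061  0.061]
 [-0.086  0.704 -0.705]
 [ 0.    -0.707 -0.707]]
```

arm_command --commands '[0,0,-0.005,0,0,0,1,0,0,-0.015,0,0,0,1,0,0,-0.03,0,0,0,1,0,0,-0.06,0,0,0,1,0,0,-0.1,0,0,0,1,0,0,-0.13,0,0,0,1,0,0,-0.13,0,0,0,1,0,0,-0.13,0,0,0,1]'

```text
t: 16.25
eef_pos: [0.4826, 0.0791, 0.1392]
tool_rot: [0.017, -0.04, 0.923, -0.382]
contact_force: [-0.6, -0.5, 0.2]
gripper_width: 1.0
grasp_force: 0.0
```

```bash
python3 - <<'E'
from rest import *
t=shot('top');s=shot('side');o=st();np.save('topC.npy',t,allow_pickle=True);np.save('sideC.npy',s,allow_pickle=True)
R=R1
V=np.array([[a*.052,b*.032,c*.009] for b in(-1,1) for c in(-1,1) for a in(-1,1)])@R.T+mid
print('spine(-y tool) front/back; fore front/back; a-,a+');print(np.c_[proj(t,V),proj(s,V)].round(1))
def cls(i):
    h=cv2.cvtColor(i,cv2.COLOR_RGB2HSV).astype(int);H,S,Vv=h[...,0],h[...,1],h[...,2]
    out=np.full(H.shape,'.');out[(Vv<75)]='#';out[(Vv>=75)&(Vv<125)&(S>130)&(H<16)]='b';out[(S>80)&(H>=16)&(Vv>=100)]='y';out[(S>80)&(H<16)&(Vv>=125)]='o'
    return out
k=cls(t['img'])
for r in range(192,238): print(r,''.join(k[r,224:272]))
k=cls(s['img']);print()
for r in range(186,226): print(r,''.join(k[r,220:275]))
E
```

```text
16.35 [0.4819 0.0772 0.1386] q [-1.01  0.54  0.37  1.97  0.5   1.17  0.69] F [-0.5 -1.2  0.4] w 0.998 0.0
[[-0.996 -0.061  0.06 ]
 [-0.085  0.704 -0.705]
 [ 0.001 -0.708 -0.706]]
spine(-y tool) front/back; fore front/back; a-,a+
[[247.3 197.4 258.4 185.7]
 [251.3 230.9 236.2 195.2]
 [251.5 197.2 260.8 190.1]
 [255.4 230.4 238.7 199.9]
 [233.6 200.  249.7 192.5]
 [237.3 232.3 227.9 201.9]
 [237.7 199.9 252.1 196.7]
 [241.4 231.8 230.4 206.4]]
192 ................................................
193 ................................................
194 ...................................yyyy.........
195 .....................yy..y.yyyyyyyyyyyy.........
196 ................yyyyyyyyyyyyyyyyyyyyyyyy........
197 ..........yyyyyyyyyyyyyyyyyyyyyyyyyyyyyy........
198 ......yyyyyyyyyyyyyyyyyyyyyyyyyyyyyyyyyy........
199 .....yyyyyyyyyyyyyybbbbbbyyyyyyyyyyyyyyy........
200 ......yyyyyyy.#####bbbbbby.yyyyyyyyyyyyy........
201 ......yyyybb#######bbbbbbbyyyyyyyyyyyyyy........
202 ......yyybbb####b##bbbbbbyyyyyyyyyyyyyyy........
203 .......yybbb#######bbbb#bbbyyyyyyyyyyyyy........
204 .......yyyb###
[... 3484 characters left out ...]
.yyyyyyyyyyyyyyyyyy....yyyyyyyyyy.......
215 .......yyyyyyyy.yyyyyyyyyyyyyyyy...yyyyyyyyyy..........
216 .........yyyyyyyyyyyyyyyyyyyyy....yyyyyyyyyy...........
217 ..........yyyyyyyyyyyyyyyyyy.....yyyyyyyyy.............
218 ............yyyyyyyyyyyyyy.....yyyyyyyyy...............
219 ..............yyyyyyyyyy....yyyyyyyyy..................
220 ...............yyyy.y......yyyyyyyyy...................
221 .................yyyy....yyyyyyyy......................
222 ...................yyyyyyyyyyyyy.......................
223 ....................yyyyyyyyy..........................
224 ......................yyyyy............................
225 ........................yy.............................
```

The top view puts the book on the rest within about 2–3 mm of the model: columns 234–254, rows 199–231, spine on the −y side. Going up and over to re-grip it from the other side.

arm_command --commands '[0,-0.02,-0.04,0,0,0,1,0,-0.05,-0.07,-8,0,0,1,0.003,-0.08,-0.07,-16,0,0,0.6,0.003,-0.11,-0.06,-25,0,0,0.55,0.003,-0.14,-0.04,-33,0,0,0.55,0.003,-0.154,-0.02,-41,0,0,0.55,0.003,-0.154,-0.003,-50,0,0,0.55,0.003,-0.154,-0.003,-58,0,0,0.55]'

```text
t: 17.15
eef_pos: [0.4878, -0.0309, 0.2494]
tool_rot: [-0.004, -0.041, 0.993, 0.113]
contact_force: [-1.0, 0.3, -0.5]
gripper_width: 0.552
grasp_force: 0.0
```

```bash
cat >> rest.py <<'E'
R2=np.c_[-X,n,-u]
bm=mid-.003*X
E
python3 - <<'E'
from rest import *
o=st();goto(o,bm-.0172*u+.07*u,R2)
E
```

```text
17.15 [ 0.4878 -0.0309  0.2494] q [-0.4   0.17  0.56  1.94 -0.34  1.14  1.97] F [-1.   0.3 -0.5] w 0.552 0.0
[[-0.997 -0.08  -0.017]
 [-0.082  0.971  0.223]
 [-0.001  0.224 -0.975]]
shift [-0.0026 -0.0248  0.1411] turn [-32.1   0.4  -0.5]
```

arm_command --commands '[0,0,0,-8,0,0,0.55,0,0,0,-16,0,0,0.55,0,0,0.03,-25,0.4,-0.5,0.55,-0.0026,-0.015,0.07,-32.1,0.4,-0.5,0.55,-0.0026,-0.0248,0.11,-32.1,0.4,-0.5,0.55,-0.0026,-0.0248,0.1411,-32.1,0.4,-0.5,0.55,-0.0026,-0.0248,0.1411,-32.1,0.4,-0.5,0.55,-0.0026,-0.0248,0.1411,-32.1,0.4,-0.5,0.55]'

```text
t: 17.95
eef_pos: [0.4901, -0.0217, 0.1067]
tool_rot: [-0.02, -0.044, 0.924, 0.38]
contact_force: [0.5, -0.0, 1.3]
gripper_width: 0.55
grasp_force: 0.0
```

```bash
python3 - <<'E'
from rest import *
s=shot('side');o=st();e=o['eef_pos'];R=rot(o).as_matrix();goto(o,bm-.0172*u,R2)
# predicted tips
w=.55*.0425
for h in(1,-1):
    print('tip pred',proj(s,[e-(.0255+.005)*R[:,2]+h*(w+.007)*R[:,1]]).round(1))
V=np.array([[a*.052,b*.032,c*.009] for b in(-1,1) for c in(-1,1) for a in(-1,1)])@R1.T+bm
print(proj(s,V).round(1).tolist())
i=s['img']
for r in range(165,206): print(r,' '.join('%3d'%v for v in i[r,226:272].astype(int).sum(1)//3))
E
```

```text
18.0 [ 0.491  -0.0219  0.1077] q [ 0.02  0.63  0.47  1.95 -0.93  1.34  2.72] F [0.  0.3 1.3] w 0.549 0.0
[[-0.995 -0.067 -0.069]
 [-0.097  0.707  0.7  ]
 [ 0.002  0.704 -0.711]]
shift [ 0.0009 -0.0015  0.0701] turn [-0.3 -0.2  0.1]
tip pred [[251.1 178.8]]
tip pred [[259.8 194.4]]
[[257.8, 186.0], [235.5, 195.5], [260.2, 190.4], [238.0, 200.2], [249.1, 192.7], [227.3, 202.2], [251.5, 197.0], [229.7, 206.7]]
165  75  75  77  74  75  76  76  76  75  75  74  75  73  71  70  69  61  56  48  44  45  48  50  49  48  48  48  43  41  38  37  39  37  41  50  83 105  64  41  42  45  47  46  44  46  44
166  55  65  74  77  77  78  77  74  73  72  73  72  68  63  54  49  47  44  43  41  41  49  50  51  50  47  48  43  39  41  38  39  38  39  54  82 100  52  39  42  45  46  45  44  47  42
167  47  51  61  70  75  75  73  72  75  68  58  53  48  48  43  45  47  42  46  42  42  48  48  49  50  49  40  35  36  39  39  43  44  47  60  72  65  43  37  40  44  42  42  42  40  44
168  46  48  49  52  60  67  68  59  55  47  45  44  46  46  44  46  44  45  46  47  49  51  53  49  47  44  44  42  38  39  
[... 6318 characters left out ...]
  97  98  97  91  96 123 162 193 197 195 194 176 138 119  85  83  89  92  85  80  88 112 153 158 159 160 162 166 176 179 152 125 111 113
203 160 147 125  92  91  87  89 113 127 104 100  98  91  90 100 123 160 191 197 197 198 192 169 128 125 114  90  94 102 100  92  87  86 115 152 158 156 156 157 134 117 116 105 104 122 153
204 160 157 139  92  85  77  91 121 128  99  92  97  99 124 162 189 196 197 196 192 189 170 124 110 111 107 101 101  98  91  87  85  87 111 152 157 158 145 114 106 122 150 153 156 158 159
205 160 158 146 111  87  85  84  94 102  93 101 133 159 193 197 198 196 188 168 129 123 118 111 106 102 101  98  92  87  85  84  84  89 105 140 160 161 158 153 154 156 159 162 159 160 164
```

arm_command --commands '[0.001,-0.0015,0.01,0,0,0,0.55,0.001,-0.0015,0.02,0,0,0,0.55,0.001,-0.0015,0.03,0,0,0,0.55,0.001,-0.0015,0.04,0,0,0,0.55,0.001,-0.0015,0.05,0,0,0,0.55,0.001,-0.0015,0.06,0,0,0,0.55,0.001,-0.0015,0.06,0,0,0,0.55]'

```text
t: 18.7
eef_pos: [0.4848, 0.0212, 0.0622]
tool_rot: [-0.021, -0.045, 0.923, 0.381]
contact_force: [0.6, -0.2, 0.2]
gripper_width: 0.549
grasp_force: 0.0
```

```bash
python3 - <<'E'
from rest import *
o=st();goto(o,bm-.0172*u,R2)
E
```

```text
18.7 [0.4848 0.0212 0.0622] q [-0.01  0.68  0.42  2.01 -1.01  1.24  2.77] F [ 0.6 -0.2  0.2] w 0.549 0.0
[[-0.995 -0.068 -0.073]
 [-0.099  0.706  0.701]
 [ 0.004  0.705 -0.709]]
shift [-0.0011 -0.0004  0.0072] turn [-0.2 -0.4  0.1]
```

arm_command --commands '[-0.001,0,0.004,0,0,0,0.55,-0.001,0,0.007,0,0,0,0.55,-0.001,0,0.007,0,0,0,0.35,-0.001,0,0.007,0,0,0,0.28,-0.001,0,0.007,0,0,0,0.24,-0.001,0,0.007,0,0,0,0.1,-0.001,0,0.007,0,0,0,0.1,-0.001,0,0.007,0,0,0,0.1]' --force 30

```text
t: 19.5
eef_pos: [0.4862, 0.026, 0.0602]
tool_rot: [-0.019, -0.045, 0.923, 0.382]
contact_force: [-1.8, 1.2, 10.3]
gripper_width: 0.204
grasp_force: 31.2
```

```bash
python3 - <<'E'
from rest import *
o=st();goto(o,bm-.0172*u,R2)
E
```

```text
19.5 [0.4862 0.026  0.0602] q [-0.02  0.69  0.41  2.01 -1.02  1.24  2.77] F [-1.8  1.2 10.3] w 0.204 31.2
[[-0.995 -0.069 -0.07 ]
 [-0.098  0.704  0.704]
 [ 0.001  0.707 -0.707]]
shift [ 0.0008 -0.0023  0.0025] turn [ 0.  -0.3  0.2]
```

arm_command --commands '[0,0,-0.003,0,0,0,0.1,0,0,-0.01,0,0,0,0.1,0,0,-0.03,0,0,0,0.1,0,0,-0.06,0,0,0,0.1,0,0,-0.1,0,0,0,0.1,0,0,-0.14,0,0,0,0.1,0,0,-0.14,0,0,0,0.1,0,0,-0.14,0,0,0,0.1]' --force 60

```text
t: 20.3
eef_pos: [0.4963, -0.0744, 0.1578]
tool_rot: [-0.019, -0.044, 0.924, 0.38]
contact_force: [0.3, -0.0, -1.4]
gripper_width: 0.198
grasp_force: 60.1
```

```bash
python3 - <<'E'
from rest import *
o=st()
t=np.load('topC.npy',allow_pickle=True).item();i=t['img'].astype(int)
print(' '.join('%d:%d,%d,%d'%(r,*i[r,335]) for r in range(168,232)))
# red-green difference edges: R-B
for r in range(192,214): print(r,[int(i[r,u,0]-i[r,u,2]) for u in range(296,378,4)],[int(i[r,u].sum()) for u in range(296,378,8)])
E
```

```text
20.3 [ 0.4963 -0.0744  0.1578] q [ 0.08  0.6   0.51  1.86 -0.86  1.46  2.68] F [ 0.3 -0.  -1.4] w 0.198 60.1
[[-0.995 -0.068 -0.068]
 [-0.096  0.708  0.7  ]
 [ 0.001  0.703 -0.711]]
168:169,168,156 169:166,164,153 170:169,167,155 171:172,172,159 172:180,164,144 173:193,143,96 174:198,130,65 175:195,140,77 176:201,154,91 177:210,160,92 178:215,164,95 179:219,169,97 180:223,173,101 181:222,171,100 182:213,162,93 183:205,158,92 184:207,159,91 185:213,163,93 186:210,159,92 187:203,155,91 188:193,147,85 189:176,134,77 190:160,118,68 191:183,120,59 192:205,128,56 193:209,129,56 194:219,138,63 195:220,138,60 196:221,141,60 197:215,135,57 198:185,117,53 199:118,78,41 200:106,80,46 201:128,99,58 202:154,118,70 203:173,132,77 204:185,140,82 205:205,156,91 206:221,171,100 207:228,182,104 208:226,179,104 209:221,172,98 210:222,172,99 211:221,172,100 212:217,168,96 213:209,160,93 214:202,155,88 215:196,140,76 216:194,122,55 217:197,122,55 218:205,128,57 219:210,131,58 220:218,139,61 221:222,144,62 222:223,143,62 223:221,141,62 224:221,142,63 225:221,141,63 226:220,140,60 227:206,149,104 228:166,1
[... 2869 characters left out ...]
 495, 492, 495, 498, 499, 496, 498, 499]
210 [61, 119, 121, 121, 120, 120, 121, 121, 124, 122, 123, 121, 123, 123, 124, 125, 123, 124, 124, 123, 123] [263, 481, 487, 492, 493, 494, 494, 500, 500, 498, 499]
211 [58, 115, 123, 119, 119, 120, 122, 122, 120, 120, 122, 123, 122, 124, 123, 123, 122, 123, 125, 122, 122] [267, 458, 476, 485, 488, 493, 497, 498, 502, 495, 494]
212 [63, 112, 139, 113, 115, 119, 120, 119, 118, 119, 122, 121, 122, 121, 122, 123, 120, 121, 123, 121, 118] [274, 410, 454, 462, 481, 488, 488, 490, 485, 481, 474]
213 [67, 115, 150, 115, 114, 116, 113, 117, 117, 115, 119, 119, 119, 120, 118, 116, 114, 116, 119, 116, 113] [276, 395, 453, 451, 459, 467, 470, 472, 453, 420, 449]
```

```bash
python3 - <<'E'
from h import *
t=np.load('topC.npy',allow_pickle=True).item();i=t['img'].astype(int)
print('front x=-180',onz(t,[(300,227.4),(335,227.2),(370,227.2)],.02).round(4).tolist())
print('rear x=0',onz(t,[(335,172.6)],.02).round(4).tolist())
print('fixed foot -60',onz(t,[(335,191)],.02).round(4).tolist(),'fixed inner top',onz(t,[(335,188.5)],.058).round(4).tolist())
print('front inner top',onz(t,[(335,198.7)],.058).round(4).tolist(),'outer44',onz(t,[(335,212.7)],.044).round(4).tolist(),'outer foot',onz(t,[(335,215.2)],.02).round(4).tolist())
def edge(a): # subpixel half crossing
    a=np.array(a,float);h=(a[0]+a[-1])/2;k=np.argmax(np.sign(a[:-1]-h)!=np.sign(a[1:]-h));return k+(h-a[k])/(a[k+1]-a[k])
G=lambda r,u:i[r,u,1]-i[r,u,2]
fr=[(u,224+edge(i[224:231,u,0]-i[224:231,u,2])) for u in range(312,366,4)]
rr=[(u,169+edge(i[169:176,u,0]-i[169:176,u,2])) for u in range(300,374,4)]
for nm,e in(('front',fr),('rear',rr)):
    P=onz(t,e,.02);c=np.polyfit(P[:,1],P[:,0],1);print(nm,'x at y=-.28',np.polyval(c,-.28).round(4),'slope deg',np.degrees(np.arctan(c[0])).round(2))
# left/right ends of base at front strip and of cheek top
for r in(221,224): 
    d=i[r,:,0]-i[r,:,2];c=np.where(d>80)[0];c=c[(c>280)&(c<385)];print('base cols',r,c.min(),c.max(),onz(t,[(c.min()-.5,r),(c.max()+.5,r)],.02)[:,:2].round(4).tolist())
for r in(178,181,207): 
    d=i[r,:,0]-i[r,:,2];c=np.where(d>60)[0];c=c[(c>280)&(c<385)];print('cheek cols',r,c.min(),c.max(),onz(t,[(c.min()-.5,r),(c.max()+.5,r)],.058)[:,:2].round(4).tolist())
E
```

```text
front x=-180 [[0.4456, -0.1664, 0.02], [0.4435, -0.2808, 0.02], [0.4408, -0.3949, 0.02]]
rear x=0 [[0.6239, -0.2892, 0.02]]
fixed foot -60 [[0.5625, -0.2864, 0.02]] fixed inner top [[0.5673, -0.278, 0.058]]
front inner top [[0.5345, -0.2765, 0.058]] outer44 [[0.4903, -0.2776, 0.044]] outer foot [[0.4827, -0.2826, 0.02]]
front x at y=-.28 0.4439 slope deg 1.85
rear x at y=-.28 0.6247 slope deg 2.01
base cols 221 296 372 [[0.4668, -0.1524], [0.4608, -0.4041]]
base cols 224 296 375 [[0.457, -0.1521], [0.4508, -0.4134]]
cheek cols 178 296 377 [[0.6044, -0.153], [0.5976, -0.4154]]
cheek cols 181 296 377 [[0.5947, -0.1526], [0.588, -0.4148]]
cheek cols 207 296 378 [[0.5111, -0.1496], [0.5047, -0.4132]]
```

```bash
cat > fp.py <<'E'
from h import *
ph=np.radians(-1.9);Xp=np.array([np.cos(ph),np.sin(ph),0]);Yp=np.array([-np.sin(ph),np.cos(ph),0])
R3=np.c_[Yp,Xp,[0,0,-1.]]
gap=np.array([.564,-.284,.02])
def bookat(dx,z): return np.array([*(gap-dx*Xp)[:2],z])
E
python3 - <<'E'
from fp import *
o=st();goto(o,bookat(.013,.14),R3);goto(o,bookat(.013,.17),R3)
E
```

```text
20.3 [ 0.4963 -0.0744  0.1578] q [ 0.08  0.6   0.51  1.86 -0.86  1.46  2.68] F [ 0.3 -0.  -1.4] w 0.198 60.1
[[-0.995 -0.068 -0.068]
 [-0.096  0.708  0.7  ]
 [ 0.001  0.703 -0.711]]
shift [-0.0344 -0.1643 -0.1374] turn [ 33.1 -37.8  91.9]
shift [-0.0344 -0.1433 -0.1588] turn [ 33.1 -37.8  91.9]
```

arm_command --commands '[0,0,-0.02,33.1,-37.8,91.9,0.1,-0.005,-0.02,-0.04,33.1,-37.8,91.9,0.1,-0.01,-0.04,-0.06,33.1,-37.8,91.9,0.1,-0.015,-0.06,-0.08,33.1,-37.8,91.9,0.1,-0.02,-0.08,-0.1,33.1,-37.8,91.9,0.1,-0.025,-0.1,-0.12,33.1,-37.8,91.9,0.1,-0.03,-0.12,-0.14,33.1,-37.8,91.9,0.1,-0.034,-0.143,-0.159,33.1,-37.8,91.9,0.1]'

```text
t: 21.1
eef_pos: [0.5505, -0.2818, 0.1688]
tool_rot: [-0.009, 0.497, 0.855, 0.148]
contact_force: [-0.2, 0.1, -1.6]
gripper_width: 0.193
grasp_force: 60.0
```

```bash
python3 - <<'E'
from fp import *
o=st();goto(o,bookat(.013,.14),R3)
E
```

```text
21.1 [ 0.5505 -0.2818  0.1688] q [-0.09  0.62  0.92  1.77 -0.83  1.22  1.67] F [-0.2  0.1 -1.6] w 0.193 60.0
[[-0.506  0.852  0.131]
 [ 0.847  0.463  0.262]
 [ 0.162  0.243 -0.956]]
shift [-0.0065 -0.0074  0.0272] turn [ 11.2 -13.1  31.4]
```

arm_command --commands '[0,0,0,11.2,-13.1,31.4,0.1,0,0,0,11.2,-13.1,31.4,0.1,0,0,0,11.2,-13.1,31.4,0.1,-0.003,-0.003,0.01,11.2,-13.1,31.4,0.1,-0.006,-0.007,0.02,11.2,-13.1,31.4,0.1,-0.0065,-0.0074,0.027,11.2,-13.1,31.4,0.1,-0.0065,-0.0074,0.027,11.2,-13.1,31.4,0.1]'

```text
t: 21.8
eef_pos: [0.5498, -0.2839, 0.1393]
tool_rot: [-0.001, 0.717, 0.697, 0.001]
contact_force: [-0.5, -0.1, -0.5]
gripper_width: 0.196
grasp_force: 60.0
```

```bash
python3 - <<'E'
from fp import *
s=shot('side');t=shot('top');o=st();goto(o,bookat(.013,.11),R3);e=o['eef_pos'];R=rot(o).as_matrix()
np.save('sideD.npy',s,allow_pickle=True);np.save('topD.npy',t,allow_pickle=True)
m=e-(.032-.0173)*R[:,2]
V=np.array([[a*.052,c*.009,b*.032] for b in(-1,1) for a in(-1,1) for c in(-1,1)])@R.T+m
print('spine(up): y-,y+ x -,+ ; then fore-edge');print(np.c_[V,proj(s,V)].round(3))
h=cv2.cvtColor(s['img'],cv2.COLOR_RGB2HSV).astype(int)
k=np.full(h.shape[:2],'.');k[h[...,2]<75]='#';k[(h[...,2]>=75)&(h[...,2]<130)&(h[...,1]>110)]='b';k[(h[...,2]>=130)&(h[...,1]>90)]='o'
for r in range(178,246): print(r,''.join(k[r,270:352]))
E
```

```text
21.9 [ 0.5503 -0.2853  0.1411] q [-0.37  0.76  1.16  1.81 -0.78  1.12  1.04] F [-0.4 -0.8 -0.7] w 0.197 60.0
[[ 0.03   1.     0.003]
 [ 1.    -0.03   0.001]
 [ 0.001  0.003 -1.   ]]
shift [0.0017 0.0006 0.0311] turn [ 0.2 -0.1  0.2]
spine(up): y-,y+ x -,+ ; then fore-edge
[[ 5.40000e-01 -3.37000e-01  1.88000e-01  3.31988e+02  2.01987e+02]
 [ 5.58000e-01 -3.38000e-01  1.88000e-01  3.36403e+02  2.00167e+02]
 [ 5.43000e-01 -2.33000e-01  1.88000e-01  3.07050e+02  1.88057e+02]
 [ 5.61000e-01 -2.34000e-01  1.88000e-01  3.11394e+02  1.86457e+02]
 [ 5.40000e-01 -3.37000e-01  1.24000e-01  3.29821e+02  2.20958e+02]
 [ 5.58000e-01 -3.38000e-01  1.24000e-01  3.34138e+02  2.19031e+02]
 [ 5.43000e-01 -2.33000e-01  1.24000e-01  3.05627e+02  2.06248e+02]
 [ 5.61000e-01 -2.34000e-01  1.24000e-01  3.09876e+02  2.04547e+02]]
178 ....................................##.#######################..###...............
179 ....................................########.#################..##................
180 ....................................##########################.###................
181 .................
[... 4933 characters left out ...]
....
238 ..booooooooooooob....ooooooooooooooooooooooooo....................ooo......oo.....
239 ...oooooooooooooooob..ooooooooooooooooooooooooo....................oooo......oo...
240 ....oooooooooooooooob...ooooooooooooooooooooooooo....................oooo....oo.o.
241 .....boooooooooooooooo...oooooooooooooooooooooooooooooo...............oooo....oo.o
242 ......boooooooooooooooob..oooooooooooooooooooooooooooooo................oooo...ooo
243 ........ooooooooooooooooo...oooooooooooooooooooooooooooooo...............oooo....o
244 ........bboooooooooooooooo...oooooooooooooooooooooooooooooo...............oooooo..
245 ..........boooooooooooooooob..oooooooooooooooooooooooooooooo..............oooooooo
```

The silhouette matches the predicted upright book to within about 1 px: fore-edge lower line from (306, 206) to (329, 220). Lowering into the gap.

arm_command --commands '[0.0017,0.0006,0.02,0.2,0,0.2,0.1,0.0017,0.0006,0.035,0.2,0,0.2,0.1,0.0017,0.0006,0.05,0.2,0,0.2,0.1,0.0017,0.0006,0.06,0.2,0,0.2,0.1,0.0017,0.0006,0.07,0.2,0,0.2,0.1,0.0017,0.0006,0.075,0.2,0,0.2,0.1,0.0017,0.0006,0.075,0.2,0,0.2,0.1]'

```text
t: 22.6
eef_pos: [0.5518, -0.2827, 0.0655]
tool_rot: [-0.001, 0.719, 0.695, -0.001]
contact_force: [-0.2, 1.2, -2.4]
gripper_width: 0.192
grasp_force: 60.0
```

```bash
python3 - <<'E'
from fp import *
t=shot('top');o=st();goto(o,bookat(.013,.0373),R3)
i=t['img'].astype(int)
for u in (318,324,352,356): print(u,' '.join('%d:%d,%d,%d'%(r,*i[r,u]) for r in range(184,202)))
E
```

```text
22.65 [ 0.5522 -0.2829  0.0661] q [-0.32  0.84  1.06  1.85 -0.87  1.01  1.09] F [ 1.7 -0.3 -1.2] w 0.194 60.1
[[ 0.033  0.999 -0.001]
 [ 0.999 -0.033 -0.   ]
 [-0.    -0.001 -1.   ]]
shift [-0.0007 -0.0011  0.0288] turn [-0.1  0.   0. ]
318 184:118,93,57 185:93,79,60 186:87,79,69 187:96,89,77 188:105,96,82 189:109,100,86 190:116,106,91 191:120,110,95 192:126,115,99 193:128,117,100 194:131,119,102 195:137,125,108 196:139,125,107 197:140,128,109 198:141,130,111 199:145,133,115 200:147,133,115 201:149,135,116
324 184:97,88,76 185:105,95,82 186:111,102,87 187:117,106,92 188:122,111,96 189:126,115,99 190:129,119,102 191:133,121,104 192:136,123,105 193:137,126,107 194:140,128,109 195:141,129,111 196:143,131,113 197:148,135,116 198:149,136,116 199:150,135,116 200:153,140,119 201:153,140,120
352 184:150,136,117 185:152,137,119 186:151,137,118 187:153,139,120 188:154,139,119 189:155,140,119 190:155,141,121 191:154,141,121 192:155,141,121 193:156,143,121 194:157,144,122 195:156,141,120 196:157,142,122 197:156,142,122 198:154,141,122 199:152,138,118 200:153,139,119 201:150,137,117
356 184:153,138,119 185:153,138,118 186:154,139,120 187:155,140,120 188:155,141,121 189:156,141,122 190:156,142,123 191:157,144,122 192:157,142,122 193:156,142,120 194:157,143,121 195:154,139,120 196:154,140,120 197:152,139,117 198:153,139,118 199:151,137,117 200:150,137,117 201:147,133,113
```

No contact, so the book is entering the gap. Continue towards the base.

arm_command --commands '[-0.0007,-0.001,0.008,0,0,0,0.1,-0.0007,-0.001,0.015,0,0,0,0.1,-0.0007,-0.001,0.02,0,0,0,0.1,-0.0007,-0.001,0.024,0,0,0,0.1,-0.0007,-0.001,0.024,0,0,0,0.1]'

```text
t: 23.15
eef_pos: [0.5508, -0.2832, 0.0414]
tool_rot: [-0.001, 0.719, 0.695, -0.0]
contact_force: [0.2, -0.6, -0.3]
gripper_width: 0.196
grasp_force: 60.1
```

arm_command --commands '[0,0,0.001,0,0,0,0.1,0,0,0.002,0,0,0,0.1,0,0,0.003,0,0,0,0.1,0,0,0.003,0,0,0,0.1]'

```text
t: 23.55
eef_pos: [0.5514, -0.2837, 0.0401]
tool_rot: [-0.0, 0.719, 0.695, 0.0]
contact_force: [-0.6, 1.9, 6.8]
gripper_width: 0.193
grasp_force: 60.9
```

Touchdown at 7 N, close to the predicted height. Release and retract straight up.

arm_command --commands '[0,0,-0.0005,0,0,0,0.2,0,0,-0.0005,0,0,0,0.25,0,0,-0.0005,0,0,0,0.35,0,0,-0.0005,0,0,0,0.45,0,0,-0.0005,0,0,0,0.5,0,0,-0.0005,0,0,0,0.5]'

```text
t: 24.15
eef_pos: [0.5511, -0.2835, 0.0396]
tool_rot: [-0.0, 0.719, 0.695, -0.0]
contact_force: [0.6, -0.3, -0.3]
gripper_width: 0.5
grasp_force: 0.0
```

arm_command --commands '[0,0,-0.005,0,0,0,0.5,0,0,-0.02,0,0,0,0.5,0,0,-0.05,0,0,0,0.5,0,0,-0.09,0,0,0,0.5,0.05,-0.05,-0.12,0,0,0,0,0.1,-0.1,-0.12,0,0,0,0,0.15,-0.13,-0.12,0,0,0,0,0.18,-0.15,-0.12,0,0,0,0]'

```text
t: 24.95
eef_pos: [0.4278, -0.1307, 0.1593]
tool_rot: [-0.0, 0.719, 0.695, 0.0]
contact_force: [2.0, 1.8, 0.9]
gripper_width: 0.004
grasp_force: 0.0
```

```bash
python3 - <<'E'
from fp import *
s=shot('side');t=shot('top');o=st()
np.save('sideE.npy',s,allow_pickle=True);np.save('topE.npy',t,allow_pickle=True)
m=bookat(.013,.052)
V=np.array([[a*.052,c*.009,b*.032] for b in(-1,1) for a in(-1,1) for c in(-1,1)])@R3.T+m
print('spine up y-/y+, x-/+; fore-edge');print(np.c_[V,proj(s,V),proj(t,V)].round(3))
def show(i,r0,r1,c0,c1):
    h=cv2.cvtColor(i,cv2.COLOR_RGB2HSV).astype(int)
    k=np.full(h.shape[:2],'.');k[h[...,2]<75]='#';k[(h[...,2]>=75)&(h[...,2]<125)&(h[...,1]>110)]='b';k[(h[...,2]>=125)&(h[...,1]>90)]='o'
    for r in range(r0,r1): print(r,''.join(k[r,c0:c1]))
show(t['img'],170,230,290,382);print();show(s['img'],206,262,270,372)
E
```

```text
25.05 [ 0.4263 -0.1232  0.1577] q [-0.93  0.53  1.43  2.18 -0.64  0.99  0.85] F [ 1.4 -0.6  0.4] w -0.001 0.0
[[ 0.023  1.    -0.005]
 [ 1.    -0.023  0.007]
 [ 0.007 -0.005 -1.   ]]
spine up y-/y+, x-/+; fore-edge
[[ 5.40000e-01 -3.35000e-01  8.40000e-02  3.28196e+02  2.31940e+02
   3.55661e+02  1.95805e+02]
 [ 5.58000e-01 -3.36000e-01  8.40000e-02  3.32464e+02  2.29981e+02
   3.55552e+02  1.90066e+02]
 [ 5.44000e-01 -2.31000e-01  8.40000e-02  3.04558e+02  2.16831e+02
   3.22253e+02  1.95532e+02]
 [ 5.62000e-01 -2.32000e-01  8.40000e-02  3.08757e+02  2.15099e+02
   3.22195e+02  1.89802e+02]
 [ 5.40000e-01 -3.35000e-01  2.00000e-02  3.26189e+02  2.49396e+02
   3.50170e+02  1.97338e+02]
 [ 5.58000e-01 -3.36000e-01  2.00000e-02  3.30366e+02  2.47349e+02
   3.50075e+02  1.91905e+02]
 [ 5.44000e-01 -2.31000e-01  2.00000e-02  3.03224e+02  2.33647e+02
   3.18560e+02  1.97077e+02]
 [ 5.62000e-01 -2.32000e-01  2.00000e-02  3.07333e+02  2.31832e+02
   3.18510e+02  1.91652e+02]]
170 ............................................................................................
171 ...............
[... 10996 characters left out ...]
.ooo.oooooooooooooooooooooooo.....oooooo..................
256 .........................booooooooooooooooo...ooooooooooooooooooooooooo.......ooooo...................
257 ..........................booooooooooooooooo....ooooooooooooooooooooooo.......ooooo...................
258 ............................ooooooooooooooooob...bbbbooooooooooooooooo......bbooooo...................
259 .............................boooooooooooooooob..bbbbbooooooooooooooo......bboooooo...................
260 ..............................boooooooooooooooobbbbbbbbooooooooooooo.......oooooob....................
261 ...............................booooooooooooooobbbbb.bbbooooooooooo.......oooooo......................
```

```bash
python3 - <<'E'
from fp import *
t=np.load('topE.npy',allow_pickle=True).item();i=t['img'].astype(int)
for r in(191,193,194): 
    print(r,'L',[tuple(map(int,v)) for v in i[r,315:326]]);print('  R',[tuple(map(int,v)) for v in i[r,348:359]])
s=np.load('sideE.npy',allow_pickle=True).item();k=s['img'].astype(int)
# cheek ends predicted in side from press model: fixed cheek inner top edge ends, y=+-130 at x=-60,z=.058 ; loose cheek outer bevel etc
P=[gap+a*.13*Yp+[0,0,.038]+b*Xp for a in(1,-1) for b in(0,.05)]
print(proj(s,P).round(1).tolist(),proj(t,P).round(1).tolist())
P=[gap+a*.13*Yp+[0,0,.038]-.030*Xp for a in(1,-1)];print('loose inner top ends',proj(s,P).round(1).tolist(),proj(t,P).round(1).tolist())
P=[gap+a*.106*Yp+[0,0,.029]-.015*Xp for a in(1,-1)];print('screw tops mid gap top',proj(t,P).round(1).tolist())
P=[gap+a*.13*Yp-.12*Xp for a in(1,-1)];print('base front corners',proj(s,P).round(1).tolist(),proj(t,P).round(1).tolist())
E
```

```text
191 L [(185, 119, 55), (185, 118, 57), (183, 118, 55), (176, 113, 54), (122, 80, 41), (68, 56, 41), (69, 60, 48), (84, 59, 42), (135, 85, 44), (164, 114, 54), (149, 93, 52)]
  R [(136, 89, 49), (150, 113, 48), (87, 55, 36), (114, 76, 46), (119, 93, 44), (122, 80, 47), (138, 102, 53), (130, 84, 48), (177, 119, 59), (195, 131, 67), (194, 130, 66)]
193 L [(195, 122, 54), (196, 121, 56), (196, 121, 53), (196, 122, 54), (185, 118, 56), (107, 91, 69), (101, 90, 71), (96, 68, 45), (141, 88, 45), (164, 116, 55), (150, 95, 50)]
  R [(148, 96, 46), (172, 133, 50), (100, 62, 39), (119, 77, 42), (126, 95, 42), (143, 87, 44), (157, 108, 47), (155, 97, 42), (196, 123, 56), (198, 124, 54), (197, 123, 54)]
194 L [(208, 129, 58), (207, 129, 57), (209, 130, 59), (208, 130, 58), (195, 125, 59), (104, 89, 67), (88, 80, 63), (82, 61, 44), (126, 84, 51), (142, 101, 54), (136, 95, 54)]
  R [(137, 93, 46), (167, 132, 51), (101, 64, 40), (109, 70, 44), (111, 81, 40), (131, 84, 47), (152, 109, 48), (155, 107, 46), (206, 128, 58), (206, 129, 57), (207, 130, 61)]
[[293.2, 211.4], [304.3, 207.0], [352.1, 249.3], [363.5, 243.4]] [[296.3, 189.1], [296.2, 173.7], [377.7, 189.8], [377.4, 174.3]]
loose inner top ends [[286.3, 214.1], [344.9, 253.0]] [[296.3, 198.5], [378.0, 199.2]]
screw tops mid gap top [[303.4, 194.1], [369.4, 194.6]]
base front corners [[264.5, 232.5], [321.1, 275.4]] [[295.0, 226.7], [374.6, 227.4]]
```

The book's spine in the top view spans columns 321.8–355.6, exactly as predicted, so it is standing centred. Moving in front of the loose cheek.

```bash
python3 - <<'E'
from fp import *
o=st();goto(o,bookat(.107,.10),R3);goto(o,bookat(.107,.0005),R3)
E
```

```text
25.05 [ 0.4263 -0.1232  0.1577] q [-0.93  0.53  1.43  2.18 -0.64  0.99  0.85] F [ 1.4 -0.6  0.4] w -0.001 0.0
[[ 0.023  1.    -0.005]
 [ 1.    -0.023  0.007]
 [ 0.007 -0.005 -1.   ]]
shift [-0.1569  0.0347  0.0564] turn [-0.3 -0.4  0.6]
shift [-0.1576  0.0352  0.1559] turn [-0.3 -0.4  0.6]
```

arm_command --commands '[-0.04,0.01,0,0,0,0,0,-0.08,0.02,0,0,0,0,0,-0.12,0.03,0,-0.3,-0.4,0.6,0,-0.157,0.035,0.01,-0.3,-0.4,0.6,0,-0.157,0.035,0.03,-0.3,-0.4,0.6,0,-0.157,0.035,0.056,-0.3,-0.4,0.6,0,-0.157,0.035,0.056,-0.3,-0.4,0.6,0,-0.157,0.035,0.056,-0.3,-0.4,0.6,0]'

```text
t: 25.85
eef_pos: [0.4588, -0.2901, 0.1035]
tool_rot: [0.004, 0.723, 0.691, -0.001]
contact_force: [0.2, 0.1, 0.6]
gripper_width: -0.001
grasp_force: 0.0
```

```bash
python3 - <<'E'
from fp import *
o=st();goto(o,bookat(.107,.0005),R3)
E
```

```text
25.85 [ 0.4588 -0.2901  0.1035] q [-0.35  0.66  1.11  2.02 -0.74  0.94  1.12] F [0.2 0.1 0.6] w -0.001 0.0
[[ 0.044  0.999  0.004]
 [ 0.999 -0.044 -0.007]
 [-0.007  0.005 -1.   ]]
shift [ 0.0103 -0.0026  0.1029] turn [ 0.3  0.4 -0.6]
```

arm_command --commands '[0.01,-0.0026,0.02,0.3,0.4,-0.6,0,0.01,-0.0026,0.04,0.3,0.4,-0.6,0,0.01,-0.0026,0.06,0.3,0.4,-0.6,0,0.01,-0.0026,0.075,0.3,0.4,-0.6,0,0.01,-0.0026,0.09,0.3,0.4,-0.6,0,0.01,-0.0026,0.1,0.3,0.4,-0.6,0,0.01,-0.0026,0.1015,0.3,0.4,-0.6,0,0.01,-0.0026,0.1015,0.3,0.4,-0.6,0]'

```text
t: 26.65
eef_pos: [0.4572, -0.2802, 0.0012]
tool_rot: [-0.0, 0.719, 0.695, -0.0]
contact_force: [-0.6, -0.4, -0.3]
gripper_width: 0.0
grasp_force: 0.0
```

```bash
python3 - <<'E'
from fp import *
o=st();goto(o,bookat(.0945,.0005),R3)
E
```

```text
26.65 [ 0.4572 -0.2802  0.0012] q [-0.23  0.77  0.92  2.08 -0.92  0.77  1.24] F [-0.6 -0.4 -0.3] w 0.0 0.0
[[ 0.033  0.999 -0.001]
 [ 0.999 -0.033 -0.   ]
 [-0.    -0.001 -1.   ]]
shift [-0.0002  0.0124  0.0006] turn [-0.1  0.   0. ]
```

arm_command --commands '[0,0.002,0,0,0,0,0,0,0.004,0,0,0,0,0,0,0.006,0,0,0,0,0,0,0.008,0,0,0,0,0,0,0.01,0,0,0,0,0,0,0.0115,0,0,0,0,0,0,0.013,0,0,0,0,0,0,0.0145,0,0,0,0,0]'

```text
t: 27.45
eef_pos: [0.47, -0.2803, 0.0009]
tool_rot: [-0.001, 0.719, 0.695, -0.001]
contact_force: [-4.2, 1.6, 4.4]
gripper_width: -0.003
grasp_force: 2.7
```

arm_command --commands '[0,0.001,0,0,0,0,0,0,0.002,0,0,0,0,0,0,0.003,0,0,0,0,0,0,0.004,0,0,0,0,0]'

```text
t: 27.85
eef_pos: [0.4739, -0.2805, 0.0009]
tool_rot: [-0.001, 0.719, 0.695, -0.001]
contact_force: [-5.0, 1.0, 4.3]
gripper_width: -0.001
grasp_force: 2.7
```

arm_command --commands '[0,0.001,0,0,0,0,0,0,0.002,0,0,0,0,0,0,0.003,0,0,0,0,0,0,0.004,0,0,0,0,0,0,0.005,0,0,0,0,0]'

```text
t: 28.35
eef_pos: [0.479, -0.2806, 0.0009]
tool_rot: [-0.001, 0.719, 0.695, -0.001]
contact_force: [-5.0, 0.2, 3.7]
gripper_width: 0.002
grasp_force: 2.7
```

arm_command --commands '[0,0.0007,0,0,0,0,0,0,0.0014,0,0,0,0,0,0,0.002,0,0,0,0,0]'

```text
t: 28.65
eef_pos: [0.4806, -0.2806, 0.0009]
tool_rot: [-0.002, 0.719, 0.695, -0.001]
contact_force: [-5.1, 1.9, 5.9]
gripper_width: 0.002
grasp_force: 3.1
```

arm_command --commands '[0,0.0007,0,0,0,0,0,0,0.0014,0,0,0,0,0,0,0.002,0,0,0,0,0]'

```text
t: 28.95
eef_pos: [0.4819, -0.2807, 0.0008]
tool_rot: [-0.002, 0.719, 0.695, -0.001]
contact_force: [-9.4, 1.7, 7.8]
gripper_width: 0.001
grasp_force: 4.5
```

```bash
python3 - <<'E'
from fp import *
t=shot('top');o=st();i=t['img'].astype(int)
for u in (312,326,358): print(u,' '.join('%d:%d,%d,%d'%(r,*i[r,u]) for r in range(185,201)))
P=[gap-d*Xp+[0,-.06,.038] for d in(.018,.022,.026)];print(proj(t,P).round(1).tolist())
E
```

```text
29.0 [ 0.482  -0.2807  0.0008] q [-0.24  0.8   0.92  2.02 -0.91  0.8   1.2 ] F [-7.6  1.3  5.6] w 0.003 3.7
[[ 0.034  0.999 -0.004]
 [ 0.999 -0.034  0.002]
 [ 0.001 -0.005 -1.   ]]
312 185:197,150,88 186:177,135,80 187:162,124,73 188:149,114,67 189:130,99,62 190:147,103,55 191:192,122,57 192:201,125,55 193:204,128,55 194:202,128,59 195:152,101,54 196:109,85,50 197:136,105,64 198:152,116,69 199:166,127,76 200:165,126,75
326 185:213,162,94 186:198,151,86 187:186,142,81 188:157,120,73 189:124,93,55 190:159,111,51 191:163,115,54 192:160,114,53 193:154,114,60 194:103,85,51 195:67,52,33 196:94,74,46 197:104,82,52 198:111,86,52 199:113,88,54 200:120,92,56
358 185:125,95,57 186:126,97,59 187:135,105,64 188:142,110,68 189:134,103,62 190:120,91,54 191:101,72,39 192:60,45,37 193:66,60,54 194:88,79,69 195:130,119,103 196:186,169,144 197:193,176,151 198:196,178,153 199:200,182,156 200:204,186,160
[[355.8, 194.6], [355.9, 195.8], [355.9, 197.1]]
```

arm_command --commands '[0,0.0005,0,0,0,0,0,0,0.001,0,0,0,0,0,0,0.001,0,0,0,0,0]'

```text
t: 29.3
eef_pos: [0.482, -0.2807, 0.0008]
tool_rot: [-0.003, 0.719, 0.695, -0.001]
contact_force: [-10.4, 3.3, 7.5]
gripper_width: -0.003
grasp_force: 5.1
```

arm_command --commands '[0,0.0007,0,0,0,0,0,0,0.0015,0,0,0,0,0,0,0.0015,0,0,0,0,0]'

```text
t: 29.6
eef_pos: [0.482, -0.2807, 0.0007]
tool_rot: [-0.004, 0.72, 0.694, -0.002]
contact_force: [-12.9, 1.8, 11.5]
gripper_width: 0.005
grasp_force: 6.9
```

The cheek has stopped with the force rising to 13 N, so the book is clamped snugly. Backing off and lifting clear.

arm_command --commands '[0,-0.004,0,0,0,0,0,0,-0.012,0,0,0,0,0,0,-0.018,-0.01,0,0,0,0,0,-0.018,-0.05,0,0,0,0,0,-0.018,-0.1,0,0,0,0,0.08,-0.03,-0.15,0,0,0,0,0.13,-0.03,-0.15,0,0,0,0,0.18,-0.03,-0.15,0,0,0,0]'

```text
t: 30.4
eef_pos: [0.4633, -0.1396, 0.1482]
tool_rot: [0.001, 0.719, 0.695, 0.001]
contact_force: [2.2, 1.1, -0.3]
gripper_width: 0.001
grasp_force: 0.0
```

```bash
python3 - <<'E'
from fp import *
t=shot('top');s=shot('side');o=st();i=t['img'].astype(int)
for u in (315,335,365): print(u,' '.join('%d:%d,%d,%d'%(r,*i[r,u]) for r in range(184,200)))
P=[gap-d*Xp+[0,a,.038] for a in(.075,0,-.09) for d in(0,.018,.022)];print(proj(t,P).round(1).tolist())
V=[gap-d*Xp+a*Yp+[0,0,.064] for d in(0,.018) for a in(.052,-.052)];print('spine corners t',proj(t,V).round(1).tolist(),'s',proj(s,V).round(1).tolist())
def show(i,r0,r1,c0,c1):
    h=cv2.cvtColor(i,cv2.COLOR_RGB2HSV).astype(int)
    k=np.full(h.shape[:2],'.');k[h[...,2]<75]='#';k[(h[...,2]>=75)&(h[...,2]<135)&(h[...,1]>110)]='b';k[(h[...,2]>=135)&(h[...,1]>90)]='o'
    for r in range(r0,r1): print(r,''.join(k[r,c0:c1]))
show(t['img'],184,202,294,380);show(s['img'],208,246,285,352)
E
```

```text
30.5 [ 0.4647 -0.1312  0.1463] q [-0.81  0.55  1.3   2.11 -0.66  0.98  0.83] F [ 0.6 -1.3 -0.3] w -0.0 0.0
[[ 0.019  1.    -0.001]
 [ 1.    -0.019  0.004]
 [ 0.004 -0.001 -1.   ]]
315 184:202,155,89 185:191,145,84 186:163,125,72 187:128,100,60 188:108,83,50 189:92,71,46 190:94,69,42 191:104,72,43 192:89,66,46 193:88,74,61 194:92,84,72 195:104,95,82 196:127,116,100 197:139,127,109 198:143,130,111 199:146,133,114
335 184:197,151,87 185:202,155,89 186:199,153,88 187:191,145,84 188:169,129,79 189:125,93,62 190:132,81,50 191:142,85,46 192:145,87,51 193:132,82,49 194:97,68,49 195:77,57,38 196:98,74,45 197:126,96,57 198:151,116,70 199:168,128,76
365 184:205,155,91 185:195,148,84 186:198,150,86 187:212,160,93 188:219,172,99 189:217,170,97 190:180,134,76 191:92,63,34 192:84,54,28 193:89,57,30 194:82,54,27 195:87,60,35 196:93,73,45 197:119,92,55 198:143,110,65 199:162,123,70
[[313.5, 190.1], [313.5, 195.6], [313.5, 196.9], [336.9, 189.5], [337.0, 195.1], [337.0, 196.3], [365.1, 188.8], [365.2, 194.4], [365.3, 195.6]]
spine corners t [[322.2, 188.5], [355.5, 188.8], [322.2, 194.3], [355.6, 194.
[... 3744 characters left out ...]
oooooooooooooooooooooo...####....oooooooooooo.......
237 bbbbb.........ooooooooooooooooooooooooo...##....oooooooooooooo.....
238 bbbbbb........oooooooooooooooooooooooooo.........oooooooooooooo....
239 bbbbbbbb......oo.ooooooooooooooooooooooooo.......oooooooooooooooo..
240 bbbbbbbbbb.....o...oooooooooooooooooooooooo......oooooooooooooooooo
241 ooobbbbbbbb......oooooooooooooooooooooooooooo....oooooooooooooooooo
242 ooooooooooobbb....oooooooooooooooooooooooooooo...ooooo..ooooooooooo
243 oooooooooooooob....ooooooooooooooooooooooooooooo...oooo..oooooooooo
244 oooooooooooooooob....oooooooooooooooooooooooooooo...ooooooooooooooo
245 ooooooooooooooooob....ooo.ooooooooooooooooooooooooo..oooooooooooooo
```

```bash
python3 -c "
from station import hand_in
print(hand_in())"
```

```text
the job is handed in; nothing more can be done
None
```

The job is handed in. The book stands spine up in the finishing press, midway between the screws to within a few mm and fore-edge down by the side view. The loose cheek was pushed up until it stopped moving and the force rose to 13 N. The robot finished clear of everything at about 30 s; no verdict came back.

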